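# Punch the door tags on the dresser

### The arm

A 6-joint arm with a two-finger parallel gripper is mounted at the origin on the work surface. World frame = base frame: x ahead of the robot, y to its left, z up, the work surface at z = 0. Lengths are in m, angles in degrees, forces in N, time in s.
With the tool pointing down it reaches from about 0.375 to 0.9 m from the base axis. Payload 3.1 kg.
Tool frame: the origin (TCP) lies at the very end of the fingers, on their centre line; the grasp point (between the pads) lies 19 mm behind it; z points along the fingers, y is the line along which they close (so a half turn about z gives the same grasp; the last joint's range is limited). The gripper opens to 87 mm and grips with 3 to 60 N. Pads are 19 mm wide; open, the fingers measure 117 mm over their backs; the gripper's body (75 mm by 190 mm) begins 51 mm behind the grasp point.
Start: joints at [61.221, 30.224, 82.088, -0, 67.689, -10.227], TCP at [0.199, 0.593, 0.223] pointing down, gripper open.
Joint ranges: [-176.69, 176.69], [-43.24, 126.21], [12.49, 139.97], [-82, 262], [0, 151.66], [-163.58, 163.58]. Speed limits (degrees/s): [159.86, 159.86, 180, 180, 180, 180].

### API

Orientations are given as a 3x3 rotation matrix whose columns are the frame's x, y, z axes.
In Python, from rig import bot, imaging gives the robot as it stands.
- The arm moves only by the tool drive_tool, never from a script. Its argument "deltas" is text: rows parted by semicolons, each of 5 numbers parted by spaces: the finger opening in mm, from 0 to 87, then the shift along the world's x, y, z in mm, then the turn about the world's z in rad. In form: jaw dx dy dz twist; .... A call has 1 to 12 rows; each row is the pose to reach, as a shift and turn from the pose commanded when the call began; what a row does not reach only later rows make up. A row lasts 1/10 s, in which the tool goes at most 50 mm and 8.59 degrees, less where a joint would pass 70% of its speed; a pose out of reach is approached as far as the arm can. A call with a gripper value outside its range is refused whole. The fingers move at their own pace and stop on an object; the grip force is fixed at half the most. Time passes only in rows, so rows that repeat a pose let the fingers close. It gives the time, the measured TCP pose, the force, the opening and the grip force at its end, in the units of the state.
- bot.read_state(): the state, without advancing time (a new reading comes with each control period).
- imaging.capture(name): name is "scene" or "side" or "wrist"; returns the picture (420x560x3 uint8, red, green, blue); there is no depth.
- imaging.camera_model(name): a dict with "fx", "fy", "cx", "cy" (pixels), "T" (4x4, takes a point from camera to world coordinates). Camera axes: x right, y down, z forward; pixel columns grow to the right and rows downward; lengths in m; the calibration is good to about 2 mm. A picture is of the moment at which its call begins: read the wrist's pose just before it. camera_model takes no time and is no camera call; for the wrist camera it gives the pose at the moment of the call.
- bot.hand_in(): hands the job in; it is judged then, once.
The state is a dict: "time_s": time; "joint_positions": joint angles; "qvel": joint speeds; "tau": joint torques, N m; "position": TCP position; "tcp_rot": TCP orientation; "force": force on the tool from outside, world axes, zero at the start; "moment": the same for the moment, N m; "opening": opening from 0.0 (shut) to 1.0 (fully open); "grasp_force": force on a finger pad.
Only numpy, scipy, OpenCV 4.12 (cv2) and the standard library are available. Lean on these libraries where they do the work, as an engineer would, in place of code of your own. Each camera call takes 0.05 s, during which the arm holds its last target. There are 200 camera calls.

### The job

Get the guest-room door tags punched: slide each thin tag out of its lane in the wooden rack, past the dresser's front edge, to get hold of it, and load all the tags into the three-head punch together, one to a bay, each pushed fully home. With all of them in, pull the handle down to its stop and let it come all the way back up, then take the tags out and leave them lying flat in the wooden tray, without disturbing the other things on the dresser.

Things in the scene. Friction and masses are not known exactly. Their poses are not given: they have to be found in the camera images.
- edge (a point): a point on the dresser's straight front edge, which runs along world y at x = 0.61 for the whole width of the dresser top (top surface at z = 0, 30 mm thick); beyond it (larger x) there is a free drop to the floor
- tag1_mid (a point): door tag: stiff white board strip 130 x 42 x 2 mm, 14 g, both ends alike; point at its centre, half-way up; x along its length, y across its width, z up. Starts flat in one of the rack's lanes, 13 mm or more back from the open front, with no room for fingers beside it; it slides when pressed lightly from above. Two or three tags are present in a run (None: absent)
- tag2_mid (a point): door tag: stiff white board strip 130 x 42 x 2 mm, 14 g, both ends alike; point at its centre, half-way up; x along its length, y across its width, z up. Starts flat in one of the rack's lanes, 13 mm or more back from the open front, with no room for fingers beside it; it slides when pressed lightly from above. Two or three tags are present in a run (None: absent)
- tag3_mid (a point): door tag: stiff white board strip 130 x 42 x 2 mm, 14 g, both ends alike; point at its centre, half-way up; x along its length, y across its width, z up. Starts flat in one of the rack's lanes, 13 mm or more back from the open front, with no room for fingers beside it; it slides when pressed lightly from above. Two or three tags are present in a run (None: absent)
- rack: low wooden rack, fixed, with three parallel lanes open at the front; 220 (x) x 176 (y) x 18 mm high; origin at the middle of its front end on the dresser top, x pointing out of the lanes. Its front is flush with the dresser's front edge or up to 8 mm behind it. Lane floors 6 mm above the dresser; lanes 48 mm wide, 56 mm apart, the middle one at y = 0, between walls 12 mm high and 8 mm thick
- punch: grey three-head lever punch, fixed, 130 (x) x 270 (y) x 104 mm high; origin at the centre of its underside; throat faces its own +x, away from the robot. Bed top 40 mm above the dresser, ending at x = +60 mm; heads' front faces at x = +12 mm, their undersides 9 mm above the bed; back stop at x = -20 mm. A tag slides in lengthwise to the stop and then sticks out 50 mm past the bed, in the open
- bay1 (a point): bay 1 of the punch: where the centre of a tag (half-way up) is when the tag is fully home in it; axes as the punch (x points out of the throat); at the punch's x = +45 mm, 80 mm towards -y, 41 mm above the dresser. Steel guides beside it: 6 mm high, 46 mm apart, flaring to about 56 mm over the last 20 mm of the bed
- bay2 (a point): bay 2 of the punch: where the centre of a tag (half-way up) is when the tag is fully home in it; axes as the punch (x points out of the throat); at the punch's x = +45 mm, in the middle, 41 mm above the dresser. Steel guides beside it: 6 mm high, 46 mm apart, flaring to about 56 mm over the last 20 mm of the bed
- bay3 (a point): bay 3 of the punch: where the centre of a tag (half-way up) is when the tag is fully home in it; axes as the punch (x points out of the throat); at the punch's x = +45 mm, 80 mm towards +y, 41 mm above the dresser. Steel guides beside it: 6 mm high, 46 mm apart, flaring to about 56 mm over the last 20 mm of the bed
- punch_handle (a joint): punch handle angle in rad: 0 up at rest (leaning 22 degrees forward from upright), 0.95 at its lower stop; swings forward and down towards the punch's +x. A spring brings it back; it takes 8 to 13 N at the grip. All heads work together from this one handle
- handle_grip (a point): point on the axis of the handle's black round rubber grip (22 mm diameter, reaching 41 mm inward and 26 mm outward of this point along the handle), 145 mm from the pivot; it moves in the plane square to the punch's y axis
- handle_pivot (a point): point on the handle's pivot axis in that plane, 88 mm above the dresser; the axis is parallel to the punch's y axis, at the punch's x = -45 mm; the handle is beyond the punch's +y end, 180 mm from its middle
- tray: shallow open wooden tray, loose, 204 (x) x 134 (y) x 22 mm high, walls and floor 6 mm thick; origin at the centre of its underside; 350 g
- bowl: wooden bowl, 136 mm across, 55 mm high; origin at the centre of its underside; leave alone
- candle: candle jar, 64 mm across, 70 mm high; origin at the centre of its underside; leave alone
- tape: roll of clear tape lying flat, 50 mm across, 18 mm high; origin at the centre of its underside; leave alone
Mind the look-alikes: they are no part of the job. What is shaped like the part that bears tag3_mid but yellow is not meant.

How it is judged:
By the outcome, as a careful person would: the job done as asked, in the order asked, and still so for the second after the job is handed in, with the robot touching nothing.
Of tag1, tag2, tag3 only 2 to 3 are there at a start; the rules pass over those that are not, and their reading is None.
At some moment in a run one of tray may be knocked a few centimetres aside while the robot is not near it.
It also fails if it takes over 210 s, if anything falls off the work surface, if the arm or the gripper's body presses on something with over 40 N, if the wrist force passes 120 N, or if a joint passes its speed limit or range.

## Working session

There is one attempt and no reset: what is moved stays moved. The work goes in short steps, Python scripts to look and compute and a tool call to move; the robot and the scene stay as the last step left them, time stands still between calls to the robot, and variables do not carry over. Pictures are saved under pics/ and viewed, at most 14 in all, crops included, and the job is handed in when it is done.

Besides the shell and the picture viewer there is one more tool, called after "Request:" by a JSON object that holds its "method" and its "body". drive_tool: Moves the arm, as the interface text tells. Its arguments: {"type":"object","properties":{"deltas":{"type":"string"}},"required":["deltas"]}

```bash
mkdir -p pics; cat > h.py <<'E'
import numpy as np, cv2
from rig import bot, imaging
def snap(name,fn,crop=None,scale=1):
    im=imaging.capture(name); cv2.imwrite('pics/raw_'+fn,im[:,:,::-1])
    if crop: x0,y0,x1,y1=crop; im=im[y0:y1,x0:x1]
    if scale!=1: im=cv2.resize(im,None,fx=scale,fy=scale,interpolation=cv2.INTER_CUBIC)
    cv2.imwrite('pics/'+fn,im[:,:,::-1])
def w(m,u,v,z):
    T=m['T']; d=T[:3,:3]@np.array([(u-m['cx'])/m['fx'],(v-m['cy'])/m['fy'],1]); o=T[:3,3]
    return o+d*(z-o[2])/d[2]
def p(m,X):
    c=np.linalg.inv(m['T'])@np.append(X,1); return np.array([m['fx']*c[0]/c[2]+m['cx'],m['fy']*c[1]/c[2]+m['cy']])
E
python3 - <<'E'
from h import *
a=imaging.capture('scene');b=imaging.capture('side')
cv2.imwrite('pics/raw_s0.png',a[:,:,::-1]);cv2.imwrite('pics/raw_d0.png',b[:,:,::-1])
cv2.imwrite('pics/s0.png',cv2.resize(a,(800,600),interpolation=cv2.INTER_CUBIC)[:,:,::-1])
cv2.imwrite('pics/d0.png',cv2.resize(b,(800,600),interpolation=cv2.INTER_CUBIC)[:,:,::-1])
s=bot.read_state();print(s['time_s'],s['position'],s['tcp_rot'])
for n in('scene','side','wrist'):print(n,imaging.camera_model(n))
E
```

```text
0.1 [0.19852828 0.59194441 0.22169319] [[-9.48043842e-01  3.18138392e-01 -9.14412588e-04]
 [ 3.18139537e-01  9.48042386e-01 -1.69363763e-03]
 [ 3.28090739e-04 -1.89655352e-03 -9.99998148e-01]]
scene {'fx': 505.5901811627121, 'fy': 505.5901811627121, 'cx': 280.42386253839, 'cy': 207.93987753675785, 'T': array([[-0.85015281,  0.32826982, -0.41167843,  0.93553413],
       [ 0.52635486,  0.55035636, -0.64811915,  0.73998125],
       [ 0.01381189, -0.76768926, -0.64067342,  0.90658573],
       [ 0.        ,  0.        ,  0.        ,  1.        ]])}
side {'fx': 433.009692688018, 'fy': 433.009692688018, 'cx': 276.5713330505465, 'cy': 211.9361577873145, 'T': array([[ 0.99515544, -0.03497145,  0.09188391,  0.34245922],
       [-0.09631227, -0.53441776,  0.8397152 , -0.9830771 ],
       [ 0.01973833, -0.84449669, -0.53519692,  0.77160386],
       [ 0.        ,  0.        ,  0.        ,  1.        ]])}
wrist {'fx': 289.5627705085681, 'fy': 289.5627705085681, 'cx': 280.37380842510987, 'cy': 208.60224292977068, 'T': array([[ 0.31809369,  0.91409168,  0.25150112,  0.13021246],
       [ 0.94805816, -0.30628764, -0.08586974,  0.6152634 ],
       [-0.00146113,  0.26575231, -0.96404024,  0.38387161],
       [ 0.        ,  0.        ,  0.        ,  1.        ]])}
```

View pics/s0.png

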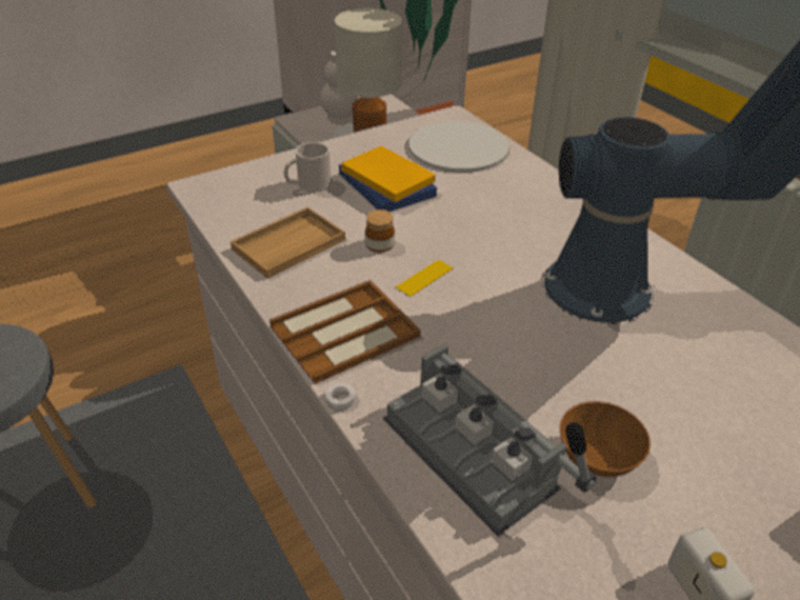

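View pics/d0.png

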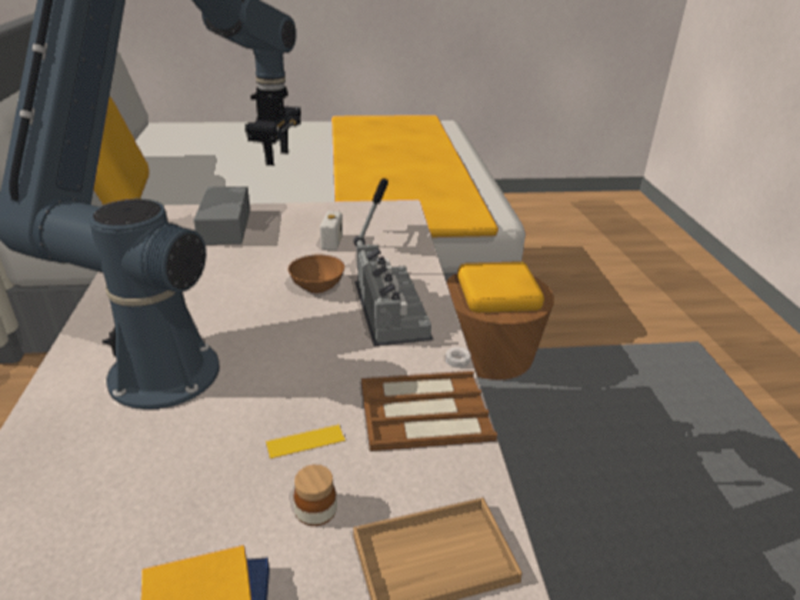

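```bash
python3 - <<'E'
from h import *
s=imaging.camera_model('side');c=imaging.camera_model('scene');k=.7
def q(m,n,pts,z):
    for u,v in pts: print(n,(u,v),w(m,u*k,v*k,z)[:2].round(3))
q(s,'rack',[(361,377),(370,448),(478,372),(495,440)],.018)
q(c,'rack c',[(370,283),(420,328),(271,321),(316,378)],.012)
q(s,'tray',[(355,530),(484,501),(520,575)],.022)
q(c,'tray c',[(232,241),(304,211),(345,237),(269,272)],.015)
q(s,'punch base',[(376,342),(430,338)],0)
q(c,'punch base',[(388,420),(501,527),(556,490)],0)
q(c,'tape',[(341,402)],0);q(s,'tape',[(457,360)],0)
q(c,'candle',[(379,240)],0);q(s,'candle',[(315,512)],0)
q(c,'bowl',[(604,450)],0.02)
E
```

```text
rack (361, 377) [ 0.381 -0.06 ]
rack (370, 448) [ 0.387 -0.246]
rack (478, 372) [ 0.608 -0.061]
rack (495, 440) [ 0.599 -0.244]
rack c (370, 283) [ 0.39  -0.233]
rack c (420, 328) [ 0.377 -0.071]
rack c (271, 321) [ 0.603 -0.229]
rack c (316, 378) [ 0.597 -0.056]
tray (355, 530) [ 0.355 -0.408]
tray (484, 501) [ 0.551 -0.372]
tray (520, 575) [ 0.573 -0.497]
tray c (232, 241) [ 0.571 -0.502]
tray c (304, 211) [ 0.39  -0.529]
tray c (345, 237) [ 0.359 -0.393]
tray c (269, 272) [ 0.548 -0.364]
punch base (376, 342) [0.42  0.076]
punch base (430, 338) [0.536 0.082]
punch base (388, 420) [0.535 0.078]
punch base (501, 527) [0.499 0.33 ]
punch base (556, 490) [0.39  0.323]
tape (341, 402) [0.582 0.004]
tape (457, 360) [0.58  0.002]
candle (379, 240) [ 0.292 -0.365]
candle (315, 512) [ 0.297 -0.354]
bowl (604, 450) [0.29  0.315]
```

Request:
{"method": "drive_tool", "body": {"deltas": "87 50 -30 20 0;87 100 -60 40 0;87 150 -95 60 0;87 190 -130 80 0;87 220 -170 100 0;87 250 -210 120 0;87 260 -250 130 0;87 270 -290 130 0;87 270 -330 130 0"}}

```text
time_s: 1.0
position: [0.4677, 0.2798, 0.3518]
tcp_rot: [[-0.948, 0.318, 0.002], [0.318, 0.948, 0.0], [-0.002, 0.001, -1.0]]
force: [-0.2, -0.8, -0.8]
opening: 1.002
grasp_force: 0.0
```

```bash
python3 - <<'E'
from h import *
m=imaging.camera_model('wrist'); np.save('m1.npy',m,allow_pickle=True); snap('wrist','w1.png',scale=1.428); print(m['T'].round(3))
E
```

```text
[[ 0.318  0.913  0.255  0.399]
 [ 0.948 -0.307 -0.084  0.303]
 [ 0.002  0.268 -0.963  0.514]
 [ 0.     0.     0.     1.   ]]
```

View pics/w1.png

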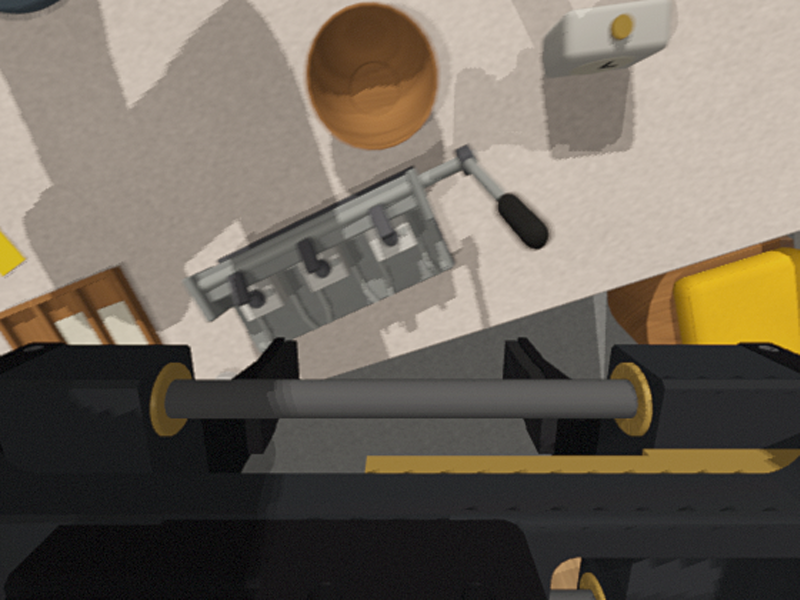

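Request:
{"method": "drive_tool", "body": {"deltas": "87 -10 -50 -10 0.1;87 -20 -100 -20 0.2;87 -30 -150 -20 0.3;87 -40 -200 -20 0.33;87 -40 -250 -20 0.33;87 -40 -300 -20 0.33;87 -40 -350 -20 0.33;87 -40 -400 -20 0.33;87 -40 -420 -20 0.33;87 -40 -420 -20 0.33;87 -40 -420 -20 0.33"}}

```text
time_s: 2.15
position: [0.4254, -0.1383, 0.3307]
tcp_rot: [[-1.0, -0.005, -0.001], [-0.005, 1.0, 0.002], [0.001, 0.002, -1.0]]
force: [-0.1, -0.2, -0.2]
opening: 1.001
grasp_force: 0.0
```

```bash
python3 - <<'E'
from h import *
m=imaging.camera_model('wrist'); np.save('m2.npy',m,allow_pickle=True); snap('wrist','w2.png',scale=1.428); print(m['T'].round(3)); print(bot.read_state()['joint_positions'])
E
```

```text
[[-0.005  0.964  0.265  0.353]
 [ 1.     0.004  0.003 -0.139]
 [ 0.002  0.265 -0.964  0.493]
 [ 0.     0.     0.     1.   ]]
[-3.23248598e+01  8.74908452e+00  9.74991244e+01  3.61729375e-02
  7.38528983e+01 -1.22687246e+02]
```

View pics/w2.png

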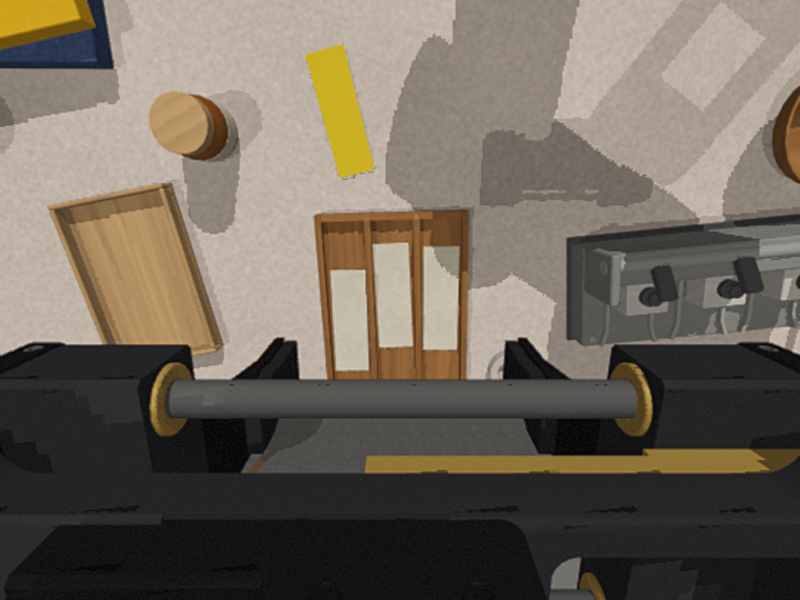

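```bash
python3 - <<'E'
from h import *
a=cv2.imread('pics/raw_w1.png')[95:255,125:325]
cv2.imwrite('pics/z1.png',cv2.resize(a,(800,640-40),interpolation=cv2.INTER_CUBIC))
m=np.load('m2.npy',allow_pickle=True).item();k=.7
for n,pts in {'T1':[(331,270),(366,270),(333,371),(369,371)],'T2':[(373,243),(409,242),(378,348),(413,346)],'T3':[(423,247),(459,247),(425,350),(459,349)]}.items():
    P=np.array([w(m,u*k,v*k,.008)[:2] for u,v in pts]); print(n,P.round(4).tolist(),P.mean(0).round(4))
for n,pts,z in [('rack',[(316,213),(469,210),(327,380),(466,380)],.018),('tray',[(50,208),(170,183),(219,351)],.022),('tape',[(498,365)],.018)]:
    print(n,[w(m,u*k,v*k,z)[:2].round(4).tolist() for u,v in pts])
E
```

```text
T1 [[0.4523, -0.2206], [0.4522, -0.1788], [0.5837, -0.2233], [0.5835, -0.1773]] [ 0.5179 -0.2   ]
T2 [[0.4199, -0.17], [0.4185, -0.1278], [0.552, -0.1655], [0.5491, -0.1215]] [ 0.4849 -0.1462]
T3 [[0.4243, -0.1113], [0.4241, -0.069], [0.5544, -0.1063], [0.5529, -0.0635]] [ 0.489  -0.0875]
rack [[0.385, -0.2332], [0.3809, -0.0609], [0.5913, -0.2295], [0.5907, -0.0545]]
tray [[0.3806, -0.5279], [0.3532, -0.3907], [0.5509, -0.3591]]
tape [[0.57, -0.0156]]
```

View pics/z1.png

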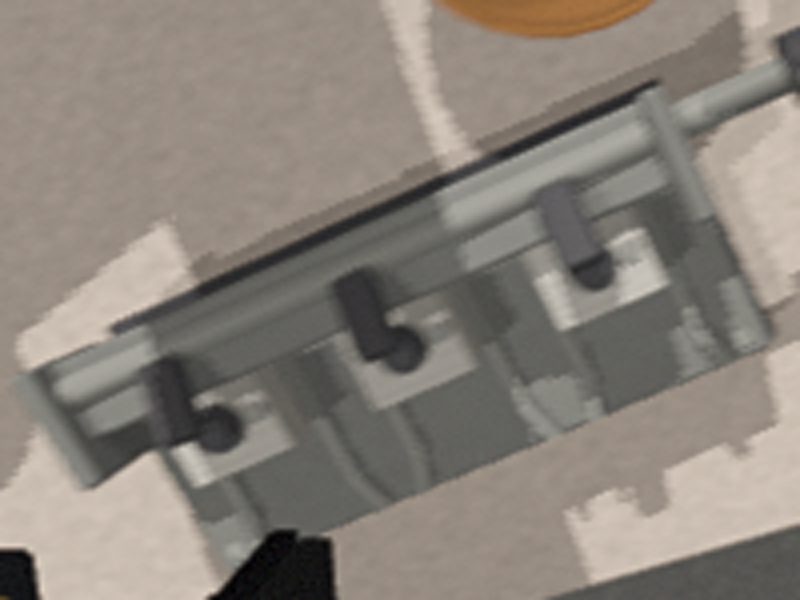

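```bash
cat >> h.py <<'E'
def pw(c,yaw,L):
    a=np.radians(yaw); return np.array([c[0]+np.cos(a)*L[0]-np.sin(a)*L[1],c[1]+np.sin(a)*L[0]+np.cos(a)*L[1],L[2]])
E
python3 - <<'E'
from h import *
m=np.load('m1.npy',allow_pickle=True).item()
for u,v in [(770,340),(605,412),(555,432),(395,497)]: print(w(m,125+u/4,95+v/3.75,.04).round(4))
c=(.4526,.195)
for yaw in(8,):
  for L in [(60,135,40),(60,0,40),(60,-135,40),(12,0,49),(12,80,49),(12,-80,49),(60,-52,40),(60,-28,40),(60,28,40),(60,52,40),(40,23,46),(40,-23,46),(40,57,46),(40,-57,46)]:
    q=p(m,pw(c,yaw,np.array(L)/1000)); print(L,((q-[125,95])*[4,3.75]).round())
E
```

```text
[0.5063 0.3326 0.04  ]
[0.5157 0.257  0.04  ]
[0.5178 0.2338 0.04  ]
[0.5252 0.1579 0.04  ]
(60, 135, 40) [771. 309.]
(60, 0, 40) [483. 441.]
(60, -135, 40) [213. 565.]
(12, 0, 49) [425. 352.]
(12, 80, 49) [599. 270.]
(12, -80, 49) [257. 431.]
(60, -52, 40) [377. 489.]
(60, -28, 40) [426. 467.]
(60, 28, 40) [541. 414.]
(60, 52, 40) [592. 391.]
(40, 23, 46) [507. 384.]
(40, -23, 46) [410. 428.]
(40, 57, 46) [580. 350.]
(40, -57, 46) [340. 461.]
```

```bash
python3 - <<'E'
from h import *
from scipy.optimize import least_squares
m=np.load('m1.npy',allow_pickle=True).item()
O=[((60,-52,43),(387,500)),((60,-28,43),(425,490)),((60,28,43),(550,434)),((60,52,43),(602,410)),((60,135,40),(770,340))]
f=lambda t: np.ravel([(p(m,pw(t[:2],t[2],np.array(L)/1000))-np.array([125+o[0]/4,95+o[1]/3.75])) for L,o in O])
r=least_squares(f,[.4526,.195,8],x_scale=[.01,.01,1]);print(r.x,r.fun.round(1))
c,y=r.x[:2],r.x[2]
for L in [(45,-80,41),(45,0,41),(45,80,41),(-45,180,88),(9.3,180,222),(96,180,122)]: print(L,pw(c,y,np.array(L)/1000).round(4))
E
```

```text
[0.46083342 0.19614781 6.30064191] [-1.8  1.5  1.1 -1.4 -0.8  0.3 -0.9  1.   2.4 -1.2]
(45, -80, 41) [0.5143 0.1216 0.041 ]
(45, 0, 41) [0.5056 0.2011 0.041 ]
(45, 80, 41) [0.4968 0.2806 0.041 ]
(-45, 180, 88) [0.3964 0.3701 0.088 ]
(9.3, 180, 222) [0.4503 0.3761 0.222 ]
(96, 180, 122) [0.5365 0.3856 0.122 ]
```

Request:
{"method": "drive_tool", "body": {"deltas": "0 10 20 -50 0.02;0 20 40 -100 0.02;0 30 50 -150 0.02;0 30 50 -200 0.02;0 30 50 -250 0.02;0 30 50 -285 0.02;0 30 50 -285 0.02;0 30 50 -285 0.02"}}

```text
time_s: 3.0
position: [0.4554, -0.0871, 0.0461]
tcp_rot: [[-1.0, -0.028, -0.002], [-0.028, 1.0, 0.001], [0.002, 0.001, -1.0]]
force: [0.6, -0.5, 0.9]
opening: 0.352
grasp_force: 0.0
```

Request:
{"method": "drive_tool", "body": {"deltas": "0 0 -1 0 0;0 0 -1 0 0;0 0 -1 0 0;0 0 -1 0 0;0 0 -1 -10 0;0 0 -1 -20 0;0 0 -1 -30 0;0 0 -1 -34 0;0 0 -1 -36 0;0 0 -1 -36 0"}}

```text
time_s: 4.0
position: [0.4555, -0.0894, 0.0095]
tcp_rot: [[-1.0, -0.026, -0.001], [-0.026, 1.0, 0.001], [0.001, 0.001, -1.0]]
force: [-0.1, 0.5, 0.3]
opening: 0.007
grasp_force: 0.0
```

```bash
python3 - <<'E'
from h import *
snap('wrist','w3.png',(180,60,480,260),2.6)
E
```

```text
(no output)
```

View pics/w3.png

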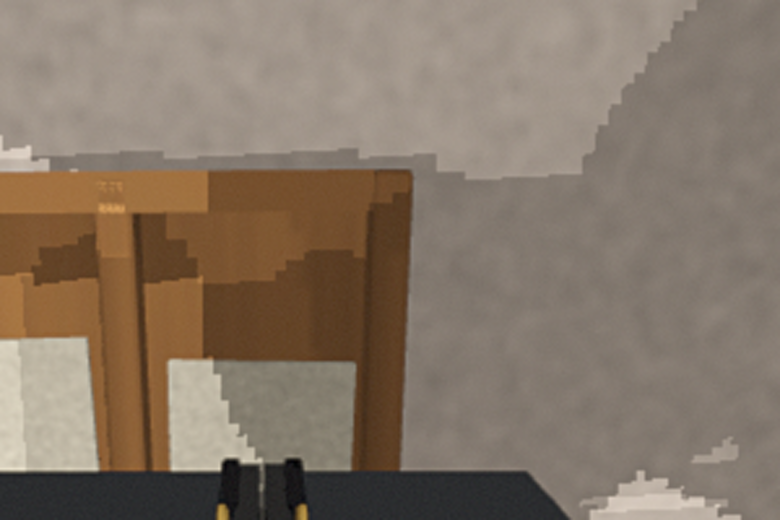

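The crop shows the right-hand lane's white tag (its corners at about (168,360) and (355,362)) with the closed fingers centred over it. The look-alike, the yellow strip, was at (340,110) in w2, out of the rack, so it is excluded. Now pressing.

Request:
{"method": "drive_tool", "body": {"deltas": "0 0 0 -1 0;0 0 0 -1.5 0;0 0 0 -2 0;0 0 0 -2 0"}}

```text
time_s: 4.45
position: [0.456, -0.0896, 0.0084]
tcp_rot: [[-1.0, -0.026, 0.001], [-0.026, 1.0, -0.0], [-0.001, -0.0, -1.0]]
force: [0.1, -1.0, 1.0]
opening: 0.003
grasp_force: 0.8
```

Request:
{"method": "drive_tool", "body": {"deltas": "0 0 0 -0.5 0;0 0 0 -1 0;0 0 0 -1 0"}}

```text
time_s: 4.75
position: [0.456, -0.0896, 0.0084]
tcp_rot: [[-1.0, -0.026, 0.001], [-0.026, 1.0, -0.001], [-0.001, -0.001, -1.0]]
force: [-2.2, 0.1, 11.7]
opening: 0.006
grasp_force: 5.9
```

Request:
{"method": "drive_tool", "body": {"deltas": "0 0 0 0.5 0;0 5 0 0.5 0;0 15 0 0.5 0;0 28 0.5 0.5 0;0 42 1 0.5 0;0 56 1.5 0.5 0;0 70 2 0.5 0;0 82 2 0.5 0;0 92 2 0.5 0;0 98 2.5 0.5 0;0 100 2.5 0.5 0;0 100 2.5 0.5 0"}}

```text
time_s: 5.95
position: [0.5519, -0.086, 0.0084]
tcp_rot: [[-1.0, -0.027, -0.008], [-0.027, 1.0, 0.002], [0.008, 0.002, -1.0]]
force: [-6.6, -0.1, 12.5]
opening: 0.006
grasp_force: 6.5
```

```bash
python3 - <<'E'
from h import *
im=imaging.capture('side');cv2.imwrite('pics/raw_d1.png',im[:,:,::-1])
cv2.imwrite('pics/d1.png',cv2.resize(im[220:340,220:380],None,fx=5,fy=5,interpolation=cv2.INTER_CUBIC)[:,:,::-1])
E
```

```text
(no output)
```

View pics/d1.png

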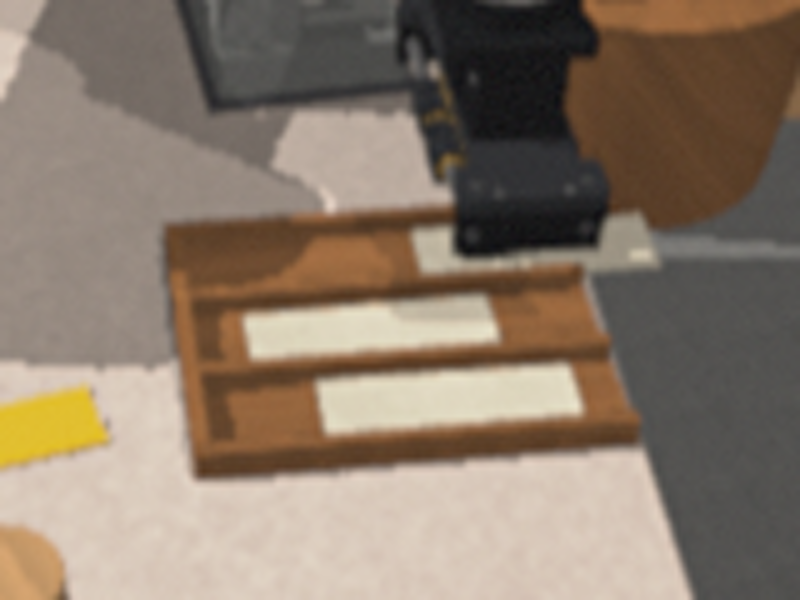

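```bash
python3 - <<'E'
from h import *
m=imaging.camera_model('side')
for u,v in [(641,212),(660,266),(413,230),(424,273)]: print(w(m,220+u/5,220+v/5,.008).round(4))
E
```

```text
[ 0.6482 -0.0606  0.008 ]
[ 0.6477 -0.1068  0.008 ]
[ 0.5184 -0.0669  0.008 ]
[ 0.519  -0.1031  0.008 ]
```

Request:
{"method": "drive_tool", "body": {"deltas": "0 -3 0 5 0;0 -3 0 20 0;40 0 0 40 0;60 30 0 55 0;60 70 1 55 0;60 85 1 55 0;60 85 1 55 0;60 85 1 55 0"}}

```text
time_s: 6.8
position: [0.64, -0.0857, 0.0628]
tcp_rot: [[-1.0, -0.026, -0.001], [-0.026, 1.0, 0.0], [0.001, 0.0, -1.0]]
force: [-0.2, -0.3, -0.2]
opening: 0.47
grasp_force: 0.0
```

Request:
{"method": "drive_tool", "body": {"deltas": "60 -6 0 0 0;60 -6 0 -10 0;60 -6 0 -20 0;60 -6 0 -40 0;60 -6 0 -60 0;60 -6 0 -66 0;60 -6 0 -66 0;36 -6 0 -66 0;36 -6 0 -66 0;36 -6 0 -66 0;36 -6 0 -66 0;36 -6 0 -66 0"}}

```text
time_s: 8.0
position: [0.6354, -0.0862, -0.0027]
tcp_rot: [[-1.0, -0.026, 0.001], [-0.026, 1.0, -0.0], [-0.001, -0.001, -1.0]]
force: [0.2, -0.6, 1.5]
opening: 0.465
grasp_force: 30.0
```

Request:
{"method": "drive_tool", "body": {"deltas": "36 0 0 20 0;36 2 5 45 0;36 5 35 65 0.03;36 10 80 65 0.06;36 10 125 65 0.084;36 10 170 65 0.084;36 10 215 65 0.084;36 10 260 65 0.084;36 10 305 65 0.084;36 8 345 65 0.084;36 5 375 65 0.084;36 5 382 65 0.084"}}

```text
time_s: 9.2
position: [0.6386, 0.3, 0.0617]
tcp_rot: [[-0.993, -0.114, 0.0], [-0.114, 0.993, 0.001], [-0.0, 0.001, -1.0]]
force: [-0.1, -0.6, -0.2]
opening: 0.463
grasp_force: 30.0
```

```bash
python3 - <<'E'
from h import *
print(bot.read_state()['position'])
m=imaging.camera_model('wrist'); np.save('m4.npy',m,allow_pickle=True)
im=imaging.capture('wrist');cv2.imwrite('pics/raw_w4.png',im[:,:,::-1])
cv2.imwrite('pics/w4.png',cv2.resize(im[20:265,100:427],(800,600),interpolation=cv2.INTER_CUBIC)[:,:,::-1])
E
```

```text
[0.63862745 0.29996374 0.06171902]
```

View pics/w4.png

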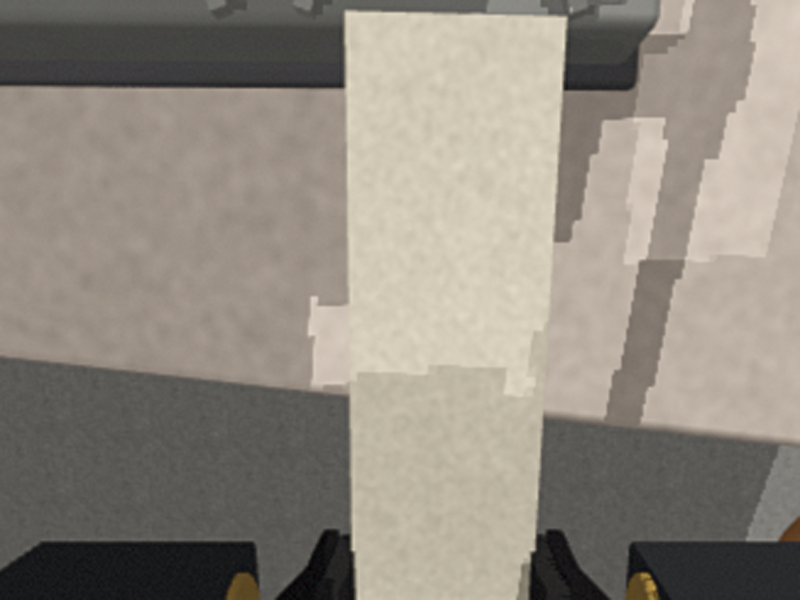

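```bash
python3 - <<'E'
from h import *
m=np.load('m4.npy',allow_pickle=True).item()
W=lambda u,v,z: w(m,100+u*327/800,20+v*245/600,z)
a,b=W(346,12,.073),W(566,15,.073);print(a,b,np.linalg.norm(a-b)); c,d=W(352,540,.073),W(535,530,.073);print(c,d)
e=W(635,88,0);f=W(655,20,.04);g=W(0,86,0);print('base corner',e,'bed corner',f,'base left',g, np.degrees(np.arctan2(g[0]-e[0],e[1]-g[1])))
print('flare tips', W(570,8,.043))
for L in [(65,135,0),(60,135,40),(60,52,43),(60,108,43)]: print(L,pw((.4608,.1961),6.3,np.array(L)/1000))
d1=(a+b)/2-(c+d)/2; print('tag yaw',np.degrees(np.arctan2(-d1[1],-d1[0])))
E
```

```text
[0.52323253 0.26859789 0.073     ] [0.51898374 0.30976561 0.073     ] 0.04138639981290647
[0.62890772 0.27830564 0.073     ] [0.62175808 0.31937687 0.073     ]
base corner [0.51178043 0.34120504 0.        ] bed corner [0.50717005 0.33424842 0.04      ] base left [0.53206148 0.16077275 0.        ] 6.413273874772231
flare tips [0.50798679 0.31407261 0.043     ]
(65, 135, 0) [0.51059333 0.33741746 0.        ]
(60, 135, 40) [0.50562353 0.33686879 0.04      ]
(60, 52, 43) [0.51473147 0.25437003 0.043     ]
(60, 108, 43) [0.50858635 0.31003184 0.043     ]
tag yaw 5.295021272973396
```

```bash
python3 - <<'E'
from h import *
m=np.load('m4.npy',allow_pickle=True).item()
a=cv2.imread('pics/raw_w4.png')[0:60,150:390]; cv2.imwrite('pics/z4.png',cv2.resize(a,(800,200*1),interpolation=cv2.INTER_CUBIC))
for L in [(60,28,43),(60,52,43),(60,108,43),(60,135,40),(40,57,46),(40,23,46),(40,103,46),(12,80,49)]:
  print(L,((p(m,pw((.4608,.1961),6.3,np.array(L)/1000))-[150,0])*3.333).round())
E
```

```text
(60, 28, 43) [101.  76.]
(60, 52, 43) [246.  77.]
(60, 108, 43) [585.  78.]
(60, 135, 40) [743.  86.]
(40, 57, 46) [268. -75.]
(40, 23, 46) [ 51. -76.]
(40, 103, 46) [562. -73.]
(12, 80, 49) [ 415. -310.]
```

View pics/z4.png

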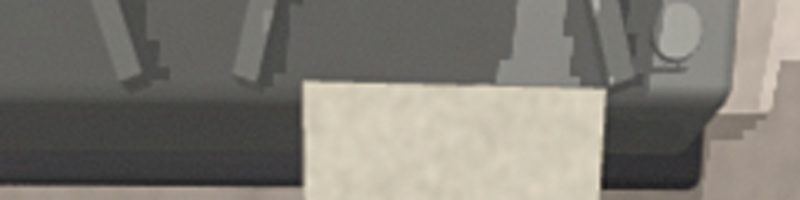

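Request:
{"method": "drive_tool", "body": {"deltas": "36 0 -1 -10 0.018;36 0 -1 -20 0.018;36 0 -1 -28 0.018;36 0 -1 -28.5 0.018;36 -10 -2 -28.5 0.018;36 -20 -3 -28.5 0.018;36 -30 -4.3 -28.5 0.018;36 -40 -5.5 -28.5 0.018;36 -50 -6.5 -28.5 0.018;36 -60 -7.7 -28.5 0.018;36 -70 -8.8 -28.5 0.018;36 -70 -8.8 -28.5 0.018"}}

```text
time_s: 10.45
position: [0.5676, 0.2876, 0.0332]
tcp_rot: [[-0.992, -0.128, -0.003], [-0.128, 0.992, 0.0], [0.003, 0.001, -1.0]]
force: [-1.6, 4.5, -0.7]
opening: 0.465
grasp_force: 30.2
```

Request:
{"method": "drive_tool", "body": {"deltas": "36 0 1.5 0 -0.005;36 -6 1 0 -0.005;36 -12 0.3 -1 -0.005;36 -16 0 -1 -0.005;36 -16 0 -1 -0.005"}}

```text
time_s: 10.95
position: [0.5525, 0.2867, 0.0319]
tcp_rot: [[-0.992, -0.123, -0.002], [-0.123, 0.992, -0.001], [0.002, -0.001, -1.0]]
force: [-1.5, 1.3, -0.1]
opening: 0.469
grasp_force: 30.0
```

Request:
{"method": "drive_tool", "body": {"deltas": "36 -2 0.3 0 0;36 -4 0 0 0;36 -5 0 0 0;36 -5 0 0 0"}}

```text
time_s: 11.35
position: [0.5521, 0.2874, 0.0331]
tcp_rot: [[-0.992, -0.124, 0.007], [-0.124, 0.992, 0.001], [-0.007, 0.0, -1.0]]
force: [5.2, 0.3, 0.3]
opening: 0.465
grasp_force: 29.9
```

Request:
{"method": "drive_tool", "body": {"deltas": "36 -1 0 0 0;36 -2 0 0 0;36 -2 0 0 0;36 -2 0 0 0"}}

```text
time_s: 11.75
position: [0.552, 0.2876, 0.0336]
tcp_rot: [[-0.992, -0.124, 0.011], [-0.124, 0.992, 0.002], [-0.011, 0.0, -1.0]]
force: [7.5, -0.8, -0.4]
opening: 0.467
grasp_force: 29.9
```

```bash
python3 - <<'E'
from h import *
m=imaging.camera_model('wrist'); print(bot.read_state()['position'],bot.read_state()['force'])
im=imaging.capture('wrist');cv2.imwrite('pics/raw_w5.png',im[:,:,::-1])
cv2.imwrite('pics/w5.png',cv2.resize(im[60:260,140:407],(800,600),interpolation=cv2.INTER_CUBIC)[:,:,::-1])
np.save('m5.npy',m,allow_pickle=True)
E
```

```text
[0.55201794 0.28757418 0.03361947] [ 7.5057304  -0.81615275 -0.37270236]
```

View pics/w5.png

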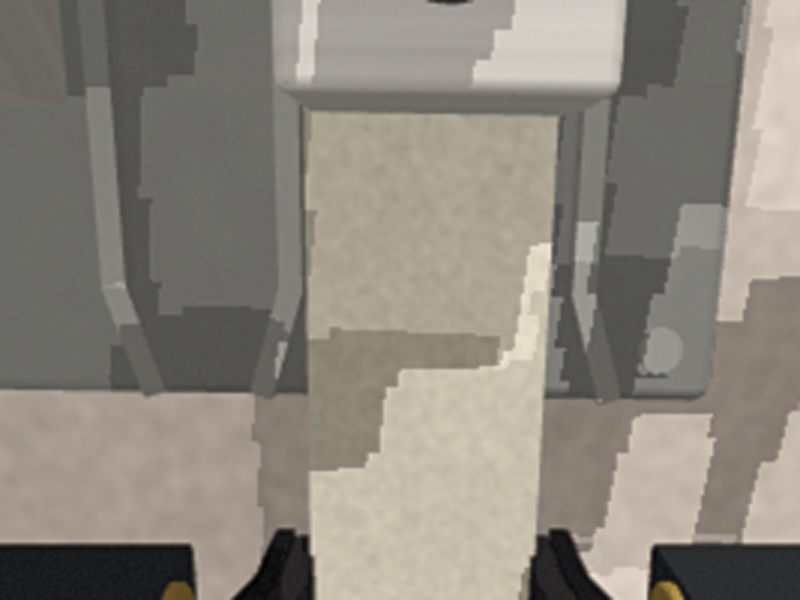

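Request:
{"method": "drive_tool", "body": {"deltas": "52 6 0 0 0;54 6 0 0 0;56 6 0 0 0;56 6 0 0 0;56 15 1.5 0 0;56 30 3 0 0;40 44 5 0 0;0 48 5.5 0 0;0 48 5.5 0 0;0 48 5.5 0 0;0 48 5.5 0 0;0 48 5.5 0 0"}}

```text
time_s: 13.0
position: [0.5941, 0.2926, 0.0321]
tcp_rot: [[-0.992, -0.123, -0.001], [-0.123, 0.992, -0.0], [0.001, -0.0, -1.0]]
force: [-0.4, -0.0, 0.3]
opening: 0.183
grasp_force: 0.0
```

Request:
{"method": "drive_tool", "body": {"deltas": "0 0 0 0 0;0 -5 -0.5 0 0;0 -10 -1 0 0;0 -14 -1.5 0 0;0 -17 -2 0 0;0 -17 -2 0 0"}}

```text
time_s: 13.6
position: [0.5771, 0.2905, 0.0321]
tcp_rot: [[-0.992, -0.123, -0.001], [-0.123, 0.992, -0.0], [0.001, -0.0, -1.0]]
force: [0.1, -0.5, 0.6]
opening: 0.004
grasp_force: 0.0
```

Request:
{"method": "drive_tool", "body": {"deltas": "0 -2 -0.2 0 0;0 -4 -0.4 0 0;0 -6 -0.6 0 0;0 -8 -0.8 0 0;0 -8 -0.8 0 0"}}

```text
time_s: 14.1
position: [0.5739, 0.2908, 0.0335]
tcp_rot: [[-0.992, -0.123, 0.009], [-0.123, 0.992, 0.003], [-0.009, 0.001, -1.0]]
force: [4.5, 1.1, 1.0]
opening: 0.002
grasp_force: 2.9
```

Request:
{"method": "drive_tool", "body": {"deltas": "0 -4 -0.4 0 0;0 -6 -0.6 0 0;0 -6 -0.6 0 0"}}

```text
time_s: 14.4
position: [0.5734, 0.2911, 0.0351]
tcp_rot: [[-0.992, -0.123, 0.021], [-0.123, 0.992, 0.005], [-0.021, 0.003, -1.0]]
force: [11.1, 1.1, 0.6]
opening: 0.008
grasp_force: 6.1
```

Request:
{"method": "drive_tool", "body": {"deltas": "0 10 1 0 0;0 35 3 20 0;30 50 0 70 -0.02;40 50 -45 70 -0.05;0 45 -90 70 -0.1;0 35 -135 70 -0.1;0 20 -180 70 -0.1;0 -10 -225 70 -0.1;0 -40 -270 70 -0.1;0 -70 -315 70 -0.1;0 -90 -350 70 -0.1;0 -100 -390 70 -0.1"}}

```text
time_s: 15.6
position: [0.4593, -0.1005, 0.1018]
tcp_rot: [[-1.0, -0.023, -0.006], [-0.023, 1.0, 0.003], [0.006, 0.003, -1.0]]
force: [0.7, -0.4, -0.0]
opening: 0.003
grasp_force: 0.0
```

```bash
python3 - <<'E'
from h import *
m=imaging.camera_model('side')
im=imaging.capture('side');cv2.imwrite('pics/raw_d2.png',im[:,:,::-1])
im=imaging.capture('scene');cv2.imwrite('pics/raw_s2.png',im[:,:,::-1])
a=cv2.imread('pics/raw_d2.png')[160:245,240:310];b=cv2.imread('pics/raw_s2.png')[240:380,260:400]
cv2.imwrite('pics/d2.png',np.hstack([cv2.resize(a,(400,486),interpolation=cv2.INTER_CUBIC)[:486],cv2.resize(b,(400,486),interpolation=cv2.INTER_CUBIC)]))
print(bot.read_state()['position'])
mc=imaging.camera_model('scene')
for L in [(110,101,42),(110,59,42)]:
  X=pw((.4607,.199),6.4,np.array(L)/1000); print(L,((p(m,X)-[240,160])*[400/70,486/85]).round(),((p(mc,X)-[260,240])*[400/140,486/140]).round())
E
```

```text
[ 0.46217778 -0.10479824  0.10213303]
(110, 101, 42) [335. 159.] [180. 430.]
(110, 59, 42) [352. 193.] [140. 379.]
```

View pics/d2.png

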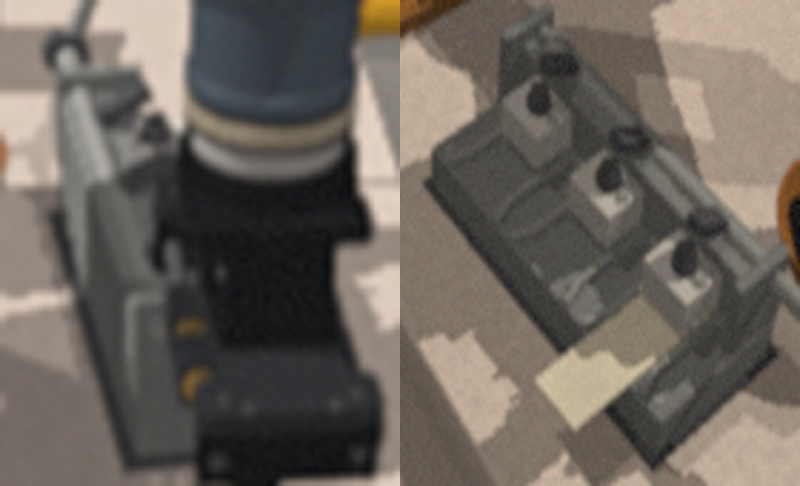

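Request:
{"method": "drive_tool", "body": {"deltas": "0 -10 -42 0 0;0 -10 -42 -20 0;0 -10 -42 -50 0;0 -10 -42 -80 0;0 -10 -42 -92 0;0 -10 -42 -92 0;0 -10 -42 -92 0"}}

```text
time_s: 16.4
position: [0.4538, -0.1419, 0.0102]
tcp_rot: [[-1.0, -0.024, -0.001], [-0.024, 1.0, 0.001], [0.001, 0.001, -1.0]]
force: [-0.2, -0.6, -0.5]
opening: 0.003
grasp_force: 0.0
```

Request:
{"method": "drive_tool", "body": {"deltas": "0 0 -3.5 0 0;0 0 -3.5 -1.5 0;0 0 -3.5 -2.5 0;0 0 -3.5 -2.5 0"}}

```text
time_s: 16.8
position: [0.4543, -0.1465, 0.0084]
tcp_rot: [[-1.0, -0.023, 0.001], [-0.023, 1.0, -0.001], [-0.001, -0.001, -1.0]]
force: [-1.5, 0.8, 6.6]
opening: 0.008
grasp_force: 2.8
```

Request:
{"method": "drive_tool", "body": {"deltas": "0 3 0 0 0;0 10 0 0 0;0 22 0.5 0 0;0 36 1 0 0;0 50 1.5 0 0;0 64 2 0 0;0 78 2.5 0 0;0 90 3 0 0;0 98 3 0 0;0 102 3 0 0;0 104 3 0 0;0 104 3 0 0"}}

```text
time_s: 18.0
position: [0.5555, -0.1425, 0.0084]
tcp_rot: [[-1.0, -0.024, -0.005], [-0.024, 1.0, 0.002], [0.005, 0.002, -1.0]]
force: [-4.7, -0.1, 8.8]
opening: 0.006
grasp_force: 4.3
```

```bash
cat >> h.py <<'E'
def tagend(n):
    m=imaging.camera_model('side'); im=imaging.capture('side'); cv2.imwrite(f'pics/raw_{n}.png',im[:,:,::-1])
    g=im.astype(int); mask=(g.min(2)>120)&(g.max(2)-g.min(2)<45)
    out=[]
    for y in np.arange(-.24,-.04,.007):
        xs=[]
        for x in np.arange(.612,.68,.001):
            u,v=p(m,np.array([x,y,.008])).round().astype(int)
            if mask[v,u]: xs.append(x)
        out.append((round(y,3),round(max(xs),3) if xs else 0))
    print(out)
E
python3 -c "
from h import *
tagend('d3')"
```

```text
[(np.float64(-0.24), 0), (np.float64(-0.233), 0), (np.float64(-0.226), 0), (np.float64(-0.219), 0), (np.float64(-0.212), 0), (np.float64(-0.205), 0), (np.float64(-0.198), 0), (np.float64(-0.191), 0), (np.float64(-0.184), 0), (np.float64(-0.177), 0), (np.float64(-0.17), 0), (np.float64(-0.163), 0), (np.float64(-0.156), np.float64(0.65)), (np.float64(-0.149), np.float64(0.651)), (np.float64(-0.142), np.float64(0.648)), (np.float64(-0.135), np.float64(0.647)), (np.float64(-0.128), np.float64(0.649)), (np.float64(-0.121), np.float64(0.648)), (np.float64(-0.114), 0), (np.float64(-0.107), 0), (np.float64(-0.1), 0), (np.float64(-0.093), np.float64(0.677)), (np.float64(-0.086), 0), (np.float64(-0.079), 0), (np.float64(-0.072), 0), (np.float64(-0.065), 0), (np.float64(-0.058), 0), (np.float64(-0.051), 0), (np.float64(-0.044), 0)]
```

Request:
{"method": "drive_tool", "body": {"deltas": "0 -3 0 5 0;0 -3 0 20 0;40 0 0 40 0;60 30 0 55 0;60 70 1 55 0;60 80 1 55 0;60 80 1 55 0;60 80 1 55 0;60 80 1 45 0;60 80 1 30 0;60 80 1 15 0;60 80 1 5 0"}}

```text
time_s: 19.25
position: [0.636, -0.1418, 0.0101]
tcp_rot: [[-1.0, -0.023, -0.004], [-0.023, 1.0, 0.002], [0.004, 0.002, -1.0]]
force: [0.0, -0.6, 0.4]
opening: 0.686
grasp_force: 0.0
```

Request:
{"method": "drive_tool", "body": {"deltas": "60 -1 0 -10 0;60 -1 0 -14 0;60 -1 0 -14 0;36 -1 0 -14 0;36 -1 0 -14 0;36 -1 0 -14 0;36 -1 0 -14 0;36 -1 0 -14 0"}}

```text
time_s: 20.05
position: [0.6373, -0.1424, -0.0009]
tcp_rot: [[-1.0, -0.023, 0.001], [-0.023, 1.0, -0.0], [-0.001, -0.0, -1.0]]
force: [-0.2, -0.1, 0.8]
opening: 0.464
grasp_force: 30.0
```

Request:
{"method": "drive_tool", "body": {"deltas": "36 0 0 20 0;36 2 5 45 0;36 5 45 61 0.03;36 10 90 61 0.06;36 10 135 61 0.097;36 10 180 61 0.097;36 10 225 61 0.097;36 10 270 61 0.097;36 10 310 61 0.097;36 10 345 61 0.097;36 10 362 61 0.097;36 10 362 61 0.097"}}

```text
time_s: 21.25
position: [0.6464, 0.2219, 0.0596]
tcp_rot: [[-0.992, -0.123, 0.0], [-0.123, 0.992, 0.0], [-0.0, 0.0, -1.0]]
force: [1.3, 0.1, -0.8]
opening: 0.465
grasp_force: 30.0
```

```bash
cat >> h.py <<'E'
C=(.4607,.199); YAW=6.4
def tagcheck(fn,by,zt):
    "tag outline by colour near the far end; offset from bay line"
    m=imaging.camera_model('wrist'); s=bot.read_state()['position']; im=imaging.capture('wrist'); cv2.imwrite('pics/raw_'+fn,im[:,:,::-1])
    g=im.astype(int); mask=(g.min(2)>125)&(g[:,:,0]-g[:,:,2]>14)
    print('tcp',s.round(4)); pts=[]
    for v in range(0,225,8):
        r=np.flatnonzero(mask[v,180:380])+180
        if len(r)<40: continue
        a,b=w(m,r.min(),v,zt),w(m,r.max()+1,v,zt)
        if abs(np.linalg.norm(a-b)-.042)<.003: pts.append((a+b)[:2]/2)
    pts=np.array(pts); a=np.radians(YAW); R=np.array([[np.cos(a),np.sin(a)],[-np.sin(a),np.cos(a)]])
    L=(pts-np.array(C))@R.T*1000; k=np.polyfit(L[:,0],L[:,1]-by,1)
    print('n',len(L),'local x range',L[:,0].min().round(1),L[:,0].max().round(1),'skew deg',np.degrees(np.arctan(k[0])).round(2),'offset at front',np.polyval(k,L[:,0].min()).round(2))
E
python3 -c "
from h import *
tagcheck('w6.png',0,bot.read_state()['position'][2]+.0089)
cv2.imwrite('pics/w6.png',cv2.resize(cv2.imread('pics/raw_w6.png')[0:245,100:427],(800,600)))"
```

```text
tcp [0.6464 0.2219 0.0596]
n 8 local x range 71.1 166.1 skew deg 0.81 offset at front 0.58
```

View pics/w6.png

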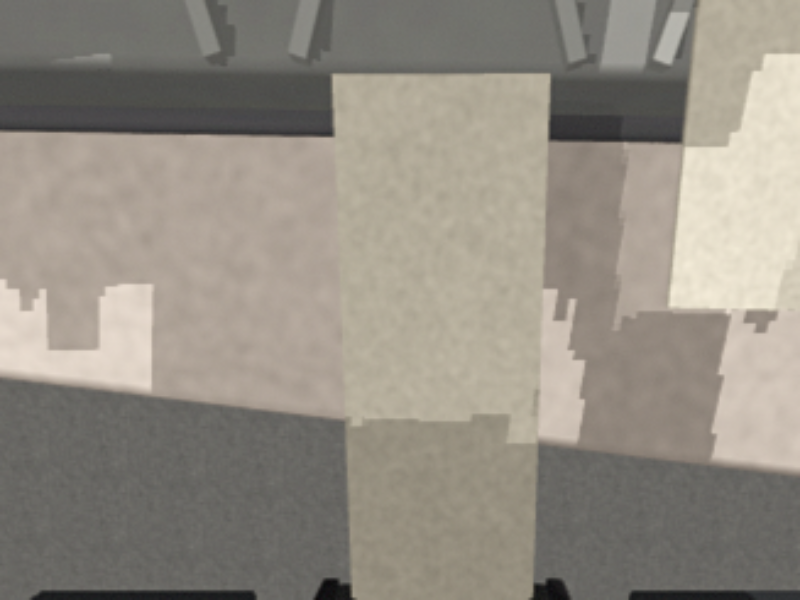

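Request:
{"method": "drive_tool", "body": {"deltas": "36 0 -1.5 -10 -0.01;36 0 -1.5 -20 -0.01;36 0 -1.5 -24.5 -0.01;36 0 -1.5 -24.5 -0.01;36 -10 -2.6 -24.5 -0.01;36 -20 -3.7 -24.5 -0.01;36 -30 -4.8 -24.5 -0.01;36 -40 -6 -24.5 -0.01;36 -50 -7.1 -24.5 -0.01;36 -60 -8.2 -24.5 -0.01;36 -70 -9.3 -24.5 -0.01;36 -70 -9.3 -24.5 -0.01"}}

```text
time_s: 22.5
position: [0.5746, 0.2104, 0.0351]
tcp_rot: [[-0.994, -0.11, -0.003], [-0.11, 0.994, -0.0], [0.003, -0.0, -1.0]]
force: [-1.4, 0.5, -0.1]
opening: 0.464
grasp_force: 30.0
```

Request:
{"method": "drive_tool", "body": {"deltas": "36 -6 -0.6 0 0;36 -12 -1.2 -1 0;36 -18 -1.8 -1 0;36 -21 -2.2 -1 0;36 -24 -2.5 -1 0;36 -25 -2.5 -1 0"}}

```text
time_s: 23.1
position: [0.5591, 0.2087, 0.0361]
tcp_rot: [[-0.994, -0.11, 0.016], [-0.11, 0.994, 0.002], [-0.016, 0.0, -1.0]]
force: [10.4, 0.2, -0.5]
opening: 0.461
grasp_force: 30.0
```

Request:
{"method": "drive_tool", "body": {"deltas": "52 8 0.5 0 0;54 9 0.5 0 0;56 9 0.5 0 0;56 9 0.5 0 0;56 20 2 0 0;56 35 3.7 0 0;40 48 5 0 0;0 52 5.5 0 0;0 52 5.5 0 0;0 52 5.5 0 0;0 52 5.5 0 0;0 52 5.5 0 0"}}

```text
time_s: 24.3
position: [0.6031, 0.2134, 0.0341]
tcp_rot: [[-0.994, -0.11, -0.001], [-0.11, 0.994, -0.0], [0.001, -0.0, -1.0]]
force: [-0.6, -0.0, 0.4]
opening: 0.181
grasp_force: 0.0
```

Request:
{"method": "drive_tool", "body": {"deltas": "0 0 0 0 0;0 0 0 0 0;0 -5 -0.5 0 0;0 -10 -1 0 0;0 -15 -1.5 0 0;0 -20 -2 0 0;0 -23 -2.4 0 0;0 -27 -2.8 0 0;0 -29 -3 0 0;0 -29 -3 0 0"}}

```text
time_s: 25.3
position: [0.5822, 0.2112, 0.0364]
tcp_rot: [[-0.994, -0.11, 0.016], [-0.11, 0.994, 0.002], [-0.017, 0.001, -1.0]]
force: [9.6, 0.7, -0.0]
opening: 0.003
grasp_force: 4.5
```

Request:
{"method": "drive_tool", "body": {"deltas": "0 15 1 0 0;0 45 3 20 0;0 45 -15 65 -0.03;0 45 -60 65 -0.087;0 40 -105 65 -0.087;0 30 -150 65 -0.087;0 0 -195 65 -0.087;0 -30 -240 65 -0.087;0 -60 -285 65 -0.087;0 -87 -330 65 -0.087;0 -87 -375 65 -0.087;0 -87 -412 65 -0.087"}}

```text
time_s: 26.5
position: [0.4855, -0.2026, 0.0992]
tcp_rot: [[-1.0, -0.022, -0.002], [-0.022, 1.0, 0.002], [0.002, 0.002, -1.0]]
force: [1.2, -0.6, -0.4]
opening: 0.006
grasp_force: 0.0
```

Request:
{"method": "drive_tool", "body": {"deltas": "0 0 0 0 0;0 0 0 -20 0;0 0 0 -50 0;0 0 0 -80 0;0 0 0 -85 0;0 0 0 -85 0;0 0 0 -85 0"}}

```text
time_s: 27.2
position: [0.4884, -0.2014, 0.0151]
tcp_rot: [[-1.0, -0.024, 0.001], [-0.024, 1.0, -0.001], [-0.001, -0.001, -1.0]]
force: [-0.4, 0.4, 0.7]
opening: 0.008
grasp_force: 0.0
```

Request:
{"method": "drive_tool", "body": {"deltas": "0 0 0 -5 0;0 0 0 -6.5 0;0 0 0 -7.5 0;0 0 0 -7.5 0"}}

```text
time_s: 27.6
position: [0.4884, -0.2018, 0.0084]
tcp_rot: [[-1.0, -0.023, 0.002], [-0.023, 1.0, -0.001], [-0.002, -0.001, -1.0]]
force: [-1.2, 1.0, 9.3]
opening: 0.002
grasp_force: 4.7
```

Request:
{"method": "drive_tool", "body": {"deltas": "0 3 0 0.1 0;0 10 0 0.1 0;0 22 0.5 0.1 0;0 36 1 0.1 0;0 50 1.5 0.1 0;0 60 2 0.1 0;0 66 2 0.1 0;0 70 2 0.1 0;0 70 2 0.1 0"}}

```text
time_s: 28.5
position: [0.5558, -0.1989, 0.0084]
tcp_rot: [[-1.0, -0.024, -0.004], [-0.024, 1.0, 0.001], [0.004, 0.001, -1.0]]
force: [-4.7, 0.8, 10.4]
opening: 0.004
grasp_force: 5.4
```

```bash
python3 -c "
from h import *
tagend('d4')" | tr -d 'n' | sed 's/p.float64//g'
```

```text
[((-0.24), 0), ((-0.233), 0), ((-0.226), 0), ((-0.219), 0), ((-0.212), (0.648)), ((-0.205), (0.65)), ((-0.198), (0.649)), ((-0.191), (0.648)), ((-0.184), (0.648)), ((-0.177), (0.647)), ((-0.17), 0), ((-0.163), 0), ((-0.156), 0), ((-0.149), 0), ((-0.142), 0), ((-0.135), 0), ((-0.128), 0), ((-0.121), 0), ((-0.114), 0), ((-0.107), 0), ((-0.1), 0), ((-0.093), (0.677)), ((-0.086), (0.64)), ((-0.079), 0), ((-0.072), 0), ((-0.065), 0), ((-0.058), 0), ((-0.051), 0), ((-0.044), 0)]
```

Same end position (0.649); the same grasp sequence follows.

Request:
{"method": "drive_tool", "body": {"deltas": "0 -3 0 5 0;0 -3 0 20 0;40 0 0 40 0;60 30 0 55 0;60 70 1 55 0;60 80 1 55 0;60 80 1 55 0;60 80 1 55 0;60 80 1 45 0;60 80 1 30 0;60 80 1 15 0;60 80 1 5 0"}}

```text
time_s: 29.75
position: [0.6361, -0.198, 0.0091]
tcp_rot: [[-1.0, -0.023, -0.004], [-0.023, 1.0, 0.002], [0.004, 0.002, -1.0]]
force: [0.4, -0.5, -0.3]
opening: 0.682
grasp_force: 0.0
```

Request:
{"method": "drive_tool", "body": {"deltas": "60 -3 0 -10 0;60 -3 0 -14 0;60 -3 0 -14 0;36 -3 0 -14 0;36 -3 0 -14 0;36 -3 0 -14 0;36 -3 0 -14 0;36 -3 0 -14 0"}}

```text
time_s: 30.55
position: [0.6353, -0.1987, -0.0017]
tcp_rot: [[-1.0, -0.023, 0.001], [-0.023, 1.0, -0.001], [-0.001, -0.001, -1.0]]
force: [0.7, -0.4, 0.3]
opening: 0.466
grasp_force: 29.9
```

Request:
{"method": "drive_tool", "body": {"deltas": "36 0 0 20 0;36 2 5 45 0;36 5 45 62 0.03;36 10 90 62 0.06;36 20 135 62 0.087;36 20 180 62 0.087;36 20 225 62 0.087;36 20 270 62 0.087;36 20 310 62 0.087;36 20 339 62 0.087;36 20 339 62 0.087;36 20 339 62 0.087"}}

```text
time_s: 31.75
position: [0.6546, 0.1411, 0.0598]
tcp_rot: [[-0.994, -0.112, -0.0], [-0.112, 0.994, -0.001], [0.0, -0.001, -1.0]]
force: [-0.2, -0.9, 0.1]
opening: 0.46
grasp_force: 29.9
```

```bash
python3 -c "
from h import *
tagcheck('w7.png',-80,bot.read_state()['position'][2]+.0097)"
```

```text
tcp [0.6546 0.1411 0.0598]
n 5 local x range 138.2 155.8 skew deg -3.04 offset at front 2.31
```

```bash
python3 - <<'E'
from h import *
im=cv2.imread('pics/raw_w7.png').astype(float)
m=imaging.camera_model('wrist'); zt=.0598+.0097
g=cv2.GaussianBlur(im,(3,3),0); 
a=np.radians(YAW); R=np.array([[np.cos(a),np.sin(a)],[-np.sin(a),np.cos(a)]])
for v in range(24,216,12):
    row=g[v-2:v+3].mean(0); d=np.abs(np.diff(row,axis=0)).sum(1)
    pk=[u for u in range(215,350) if d[u]>12 and d[u]==d[u-3:u+4].max()]
    print(v,[(u,((w(m,u+1,v,zt)[:2]-C)@R.T*1000).round(1).tolist(),int(row[u-4,2]-row[u-4,0]),int(row[u+5,2]-row[u+5,0])) for u in pk])
E
```

```text
24 [(225, [67.2, -105.4], 7, 3), (231, [67.2, -102.6], 4, 4), (331, [67.2, -56.2], 4, 5), (338, [67.2, -52.9], 5, 4)]
36 [(242, [72.2, -97.7], 3, 26), (274, [72.2, -82.7], 26, 24), (331, [72.2, -56.0], 25, 3)]
48 [(242, [77.2, -97.9], 0, 26), (273, [77.2, -83.2], 26, 24), (330, [77.3, -56.2], 25, 0)]
60 [(242, [82.4, -98.1], 22, 26), (272, [82.4, -83.7], 26, 24), (330, [82.4, -56.0], 25, 18)]
72 [(242, [87.7, -98.2], 22, 26), (271, [87.7, -84.2], 26, 24), (329, [87.7, -56.2], 25, 20)]
84 [(242, [93.0, -98.4], 23, 26), (270, [93.0, -84.8], 26, 25), (328, [93.1, -56.5], 24, 20)]
96 [(242, [98.5, -98.6], 23, 27), (269, [98.5, -85.3], 27, 25), (327, [98.6, -56.7], 25, 20)]
108 [(242, [104.1, -98.8], 22, 27), (268, [104.1, -85.9], 27, 25), (326, [104.2, -57.0], 25, 20)]
120 [(217, [109.8, -111.6], 24, 22), (228, [109.8, -106.1], 23, 22), (242, [109.8, -99.0], 22, 27), (262, [109.9, -89.0], 26, 25), (326, [109.9, -56.7], 25, 20)]
132 [(228, [115.7, -106.4], 24, 22), (242, [115.7, -99.2], 22, 27), (261, [115.7, -89.6], 27, 25), (325, [115.7, -57.0], 25, 20)]
144 [(227, [121.6, -107.2], 24, 23), (242, [121.7, -99.4], 23, 26), (260, [121.7, -90.2], 26, 24), (324, [121.7, -57.3], 25, 19)]
156 [(243, [127.8, -99.1], 24, 27), (259, [127.8, -90.8], 26, 25), (320, [127.8, -59.1], 25, 20)]
168 [(242, [134.0, -99.9], 5, 27), (252, [134.0, -94.6], 26, 26), (258, [134.0, -91.5], 26, 24), (318, [134.0, -59.9], 25, 20)]
180 [(243, [140.4, -99.6], 5, 26), (257, [140.4, -92.1], 26, 22), (305, [140.4, -66.6], 22, 24), (316, [140.4, -60.8], 24, 22), (322, [140.4, -57.6], 23, 5)]
192 [(243, [146.9, -99.8], 5, 26), (256, [146.9, -92.8], 26, 22), (321, [146.9, -57.9], 22, 5)]
204 [(243, [153.5, -100.0], 5, 26), (255, [153.5, -93.5], 26, 23), (320, [153.6, -58.2], 22, 4)]
```

Request:
{"method": "drive_tool", "body": {"deltas": "36 0 0 -10 0.027;36 0 0 -20 0.027;36 0 0 -26 0.027;36 0 0 -26 0.027;36 -10 -1.1 -26 0.027;36 -20 -2.2 -26 0.027;36 -30 -3.3 -26 0.027;36 -40 -4.5 -26 0.027;36 -50 -5.6 -26 0.027;36 -60 -6.7 -26 0.027;36 -70 -7.8 -26 0.027;36 -70 -7.8 -26 0.027"}}

```text
time_s: 33.0
position: [0.5826, 0.1326, 0.0337]
tcp_rot: [[-0.991, -0.137, -0.003], [-0.137, 0.991, -0.0], [0.003, 0.0, -1.0]]
force: [-0.1, 0.5, 0.1]
opening: 0.463
grasp_force: 29.9
```

Request:
{"method": "drive_tool", "body": {"deltas": "36 -6 -0.6 0 0;36 -12 -1.2 -1 0;36 -18 -1.8 -1 0;36 -21 -2.2 -1 0;36 -24 -2.5 -1 0;36 -25 -2.5 -1 0"}}

```text
time_s: 33.6
position: [0.5672, 0.1305, 0.0346]
tcp_rot: [[-0.991, -0.136, 0.016], [-0.136, 0.991, 0.001], [-0.016, -0.001, -1.0]]
force: [9.9, 2.4, 0.5]
opening: 0.462
grasp_force: 30.0
```

Home by the same travel (87.9 mm). Release and confirm with an end push.

Request:
{"method": "drive_tool", "body": {"deltas": "52 8 0.5 0 0;54 9 0.5 0 0;56 9 0.5 0 0;56 9 0.5 0 0;56 20 2 0 0;56 35 3.7 0 0;40 48 5 0 -0.02;0 52 5.5 0 -0.02;0 52 5.5 0 -0.02;0 52 5.5 0 -0.02;0 52 5.5 0 -0.02;0 52 5.5 0 -0.02"}}

```text
time_s: 34.8
position: [0.6111, 0.1356, 0.0327]
tcp_rot: [[-0.993, -0.117, -0.001], [-0.117, 0.993, -0.0], [0.001, 0.0, -1.0]]
force: [-0.0, -0.3, -0.4]
opening: 0.186
grasp_force: 0.0
```

Request:
{"method": "drive_tool", "body": {"deltas": "0 0 0 0 0;0 0 0 0 0;0 -5 -0.5 0 0;0 -10 -1 0 0;0 -15 -1.5 0 0;0 -20 -2 0 0;0 -23 -2.4 0 0;0 -27 -2.8 0 0;0 -30 -3 0 0;0 -30 -3 0 0"}}

```text
time_s: 35.8
position: [0.5906, 0.133, 0.0353]
tcp_rot: [[-0.993, -0.116, 0.02], [-0.116, 0.993, 0.001], [-0.02, -0.001, -1.0]]
force: [10.0, 1.8, 0.3]
opening: 0.006
grasp_force: 5.3
```

```bash
python3 - <<'E'
from h import *
m=np.load('m1.npy',allow_pickle=True).item(); mc=imaging.camera_model('scene'); ms=imaging.camera_model('side')
for r in(104,145,171):
  a=np.radians(22); X=pw(C,YAW,np.array([-.045+r/1e3*np.sin(a),.18,.088+r/1e3*np.cos(a)]))
  print(r,X.round(4),(p(m,X)/.7).round(),(p(mc,X)/.7).round(),(p(ms,X)/.7).round())
E
```

```text
104 [0.4346 0.3772 0.1844] [506. 197.] [580. 449.] [374. 204.]
145 [0.4499 0.3789 0.2224] [527. 219.] [577. 435.] [380. 188.]
171 [0.4596 0.38   0.2465] [543. 236.] [575. 426.] [384. 178.]
```

Request:
{"method": "drive_tool", "body": {"deltas": "0 15 1 0 0;0 40 3 30 0;40 40 10 80 0;46 30 55 130 0;50 10 100 180 0;50 -20 145 220 0;50 -55 190 250 0;50 -90 225 270 0;50 -115 245 275 0;50 -131 247 275 0;50 -131 247 275 0;50 -131 247 275 0"}}

```text
time_s: 37.0
position: [0.4488, 0.3807, 0.3087]
tcp_rot: [[-0.993, -0.121, 0.001], [-0.121, 0.993, 0.0], [-0.001, 0.0, -1.0]]
force: [0.3, -0.1, -0.7]
opening: 0.576
grasp_force: 0.0
```

Request:
{"method": "drive_tool", "body": {"deltas": "50 0 -1.5 -20 0;50 0 -1.5 -40 0;50 1 -1.5 -60 0;50 1 -1.5 -80 0;50 1 -1.5 -95 0;50 1 -1.5 -105 0;50 1 -1.5 -105 0;14 1 -1.5 -105 0;14 1 -1.5 -105 0;14 1 -1.5 -105 0;14 1 -1.5 -105 0;14 1 -1.5 -105 0"}}

```text
time_s: 38.2
position: [0.452, 0.379, 0.2034]
tcp_rot: [[-0.993, -0.117, 0.001], [-0.117, 0.993, 0.002], [-0.001, 0.002, -1.0]]
force: [0.1, 2.5, 0.3]
opening: 0.243
grasp_force: 30.0
```

Request:
{"method": "drive_tool", "body": {"deltas": "14 13 1.4 -6.2 0;14 25.5 2.8 -13.7 0;14 37 4.1 -22.5 0;14 47.7 5.3 -32.3 0;14 57.3 6.4 -43.2 0;14 65.8 7.3 -54.9 0;14 73 8.1 -67.5 0;14 79 8.8 -80.6 0;14 83.7 9.3 -94.5 0;14 85.5 9.5 -101.5 0;14 86 9.6 -105 0;14 86 9.6 -105 0"}}

```text
time_s: 39.4
position: [0.5405, 0.3887, 0.1009]
tcp_rot: [[-0.993, -0.117, 0.006], [-0.117, 0.993, 0.002], [-0.006, 0.001, -1.0]]
force: [-0.6, -0.3, 12.3]
opening: 0.24
grasp_force: 29.9
```

Request:
{"method": "drive_tool", "body": {"deltas": "14 0 0 -2 0;14 0.5 0 -4 0;14 0.5 0 -6 0;14 0.5 0 -6 0"}}

```text
time_s: 39.8
position: [0.5413, 0.3888, 0.0989]
tcp_rot: [[-0.993, -0.118, 0.008], [-0.118, 0.993, 0.003], [-0.008, 0.002, -1.0]]
force: [-4.6, -3.6, 27.1]
opening: 0.23
grasp_force: 29.6
```

Request:
{"method": "drive_tool", "body": {"deltas": "14 -1 -0.1 9.5 0;14 -4.7 -0.6 23.5 0;14 -13.5 -1.5 43.5 0;14 -24.8 -2.7 62 0;14 -38.8 -4.3 78.7 0;14 -55 -6.1 93 0;14 -73.5 -8.2 104.8 0;14 -86.5 -9.6 111 0;14 -88 -9.8 111.5 0;14 -88 -9.8 111.5 0;50 -87 -9.8 111.5 0;50 -87 -9.8 111.5 0"}}

```text
time_s: 41.0
position: [0.4515, 0.3777, 0.2029]
tcp_rot: [[-0.993, -0.117, -0.001], [-0.117, 0.993, -0.001], [0.001, -0.001, -1.0]]
force: [-0.4, -0.8, -0.0]
opening: 0.347
grasp_force: 0.0
```

Request:
{"method": "drive_tool", "body": {"deltas": "50 0 0 0 0;50 0 0 0 0;50 0 0 10 0;50 0 0 40 0;50 0 0 80 0;50 0 0 110 0;50 45 0 110 0;50 90 0 110 0"}}

```text
time_s: 41.8
position: [0.542, 0.3788, 0.3174]
tcp_rot: [[-0.993, -0.119, 0.005], [-0.119, 0.993, 0.002], [-0.005, 0.002, -1.0]]
force: [0.5, 1.1, -0.0]
opening: 0.574
grasp_force: 0.0
```

```bash
python3 - <<'E'
from h import *
im=imaging.capture('scene');cv2.imwrite('pics/raw_s3.png',im[:,:,::-1])
b=imaging.capture('side');cv2.imwrite('pics/raw_d5.png',b[:,:,::-1])
A=cv2.resize(im[60:380,120:480],(675,600),interpolation=cv2.INTER_CUBIC)
cv2.imwrite('pics/s3.png',A[:,:,::-1])
E
```

```text
(no output)
```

View pics/s3.png

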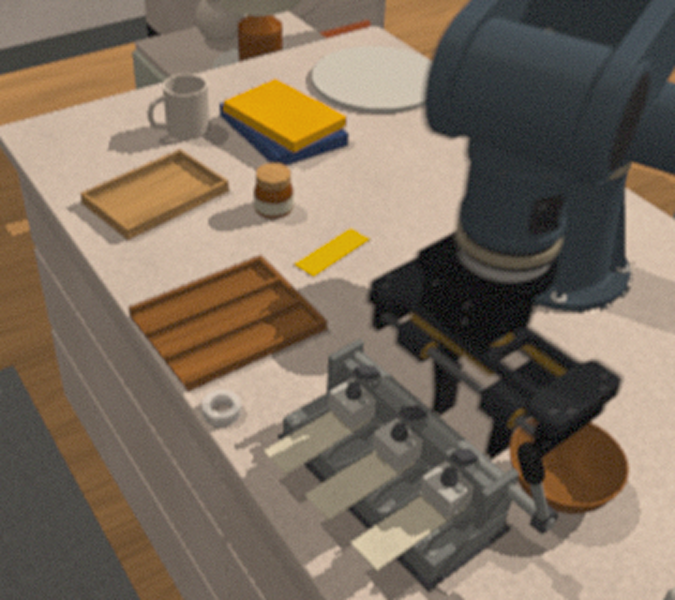

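```bash
python3 - <<'E'
from h import *
mc=imaging.camera_model('scene')
for u,v in [(82,198),(180,153),(228,186),(130,235)]: print(w(mc,120+u/1.875,60+v/1.875,.02).round(3))
E
```

```text
[ 0.564 -0.508  0.02 ]
[ 0.369 -0.549  0.02 ]
[ 0.345 -0.418  0.02 ]
[ 0.538 -0.378  0.02 ]
```

Request:
{"method": "drive_tool", "body": {"deltas": "56 20 -45 -20 0;56 40 -90 -50 0;56 55 -135 -90 0;56 40 -180 -130 -0.005;56 28 -220 -170 -0.005;56 24 -245 -190 -0.005;56 24 -248 -190 -0.005;56 24 -248 -190 -0.005;56 24 -248 -190 -0.005"}}

```text
time_s: 42.8
position: [0.5656, 0.1302, 0.1241]
tcp_rot: [[-0.994, -0.111, 0.001], [-0.111, 0.994, 0.001], [-0.001, 0.0, -1.0]]
force: [0.2, 1.0, 0.9]
opening: 0.642
grasp_force: 0.0
```

Request:
{"method": "drive_tool", "body": {"deltas": "56 0 0 -30 0;56 0 0 -60 0;56 0 0 -80 0;56 0 0 -91 0;56 0 0 -91 0;36 0 0 -91 0;36 0 0 -91 0;36 0 0 -91 0;36 0 0 -91 0;36 0 0 -91 0"}}

```text
time_s: 43.8
position: [0.5663, 0.1301, 0.0331]
tcp_rot: [[-0.994, -0.112, 0.002], [-0.112, 0.994, 0.0], [-0.002, 0.0, -1.0]]
force: [1.5, 1.5, 1.1]
opening: 0.464
grasp_force: 30.0
```

Request:
{"method": "drive_tool", "body": {"deltas": "36 5 0.6 1 0;36 15 1.7 1 0;36 30 3.3 1 0;36 50 5.6 1 0;36 70 7.8 1 0;36 90 10 2 0;36 92 0 30 0;36 85 -45 60 0.02;36 80 -90 75 0.05;36 70 -135 75 0.09;36 60 -180 75 0.09;36 40 -225 75 0.09"}}

```text
time_s: 45.0
position: [0.6069, -0.0976, 0.1077]
tcp_rot: [[-0.98, -0.201, 0.003], [-0.201, 0.98, -0.001], [-0.003, -0.002, -1.0]]
force: [0.4, 0.2, 0.5]
opening: 0.462
grasp_force: 30.0
```

Request:
{"method": "drive_tool", "body": {"deltas": "36 -10 -45 0 0;36 -30 -90 0 0;36 -45 -135 0 0;36 -58 -180 0 0;36 -65 -220 0 0;36 -65 -260 0 0;36 -65 -300 0 0;36 -65 -310 0 0;36 -65 -310 0 0;36 -65 -310 0 0"}}

```text
time_s: 46.0
position: [0.54, -0.4038, 0.1067]
tcp_rot: [[-0.98, -0.201, -0.001], [-0.201, 0.98, 0.002], [0.001, 0.002, -1.0]]
force: [0.2, 1.0, -0.5]
opening: 0.463
grasp_force: 30.0
```

```bash
cat >> h.py <<'E'
def tray(name,im):
    "pose by wood-colour mask on top rim; im BGR"
    m=imaging.camera_model(name); g=im.astype(int); mask=((g[:,:,2]-g[:,:,0])>45).astype(np.uint8)
    # rectify onto z=.012 plane
    xs=np.arange(.28,.70,.001); ys=np.arange(-.62,-.27,.001); X,Y=np.meshgrid(xs,ys)
    P=np.stack([X,Y,np.full_like(X,.022),np.ones_like(X)],-1)@np.linalg.inv(m['T']).T
    U=(m['fx']*P[...,0]/P[...,2]+m['cx']).astype(np.float32);V=(m['fy']*P[...,1]/P[...,2]+m['cy']).astype(np.float32)
    r=cv2.remap(mask*255,U,V,cv2.INTER_LINEAR); n,l,st,ce=cv2.connectedComponentsWithStats((r>127).astype(np.uint8))
    i=1+np.argsort(st[1:,4])[-2:]
    for j in i:
        c,sz,a=cv2.minAreaRect(np.argwhere(l==j)[:,::-1].astype(np.float32)); print(name,st[j,4],(.28+c[0]/1e3).__round__(4),(-.62+c[1]/1e3).__round__(4),np.round(sz,0),round(a,1))
E
python3 - <<'E'
from h import *
for f,n in [('s0','scene'),('s3','scene'),('d0','side'),('d5','side')]: tray(n,cv2.imread(f'pics/raw_{f}.png')); 
tray('scene',imaging.capture('scene')[:,:,::-1]); im=imaging.capture('side'); cv2.imwrite('pics/raw_d6.png',im[:,:,::-1]); tray('side',im[:,:,::-1])
E
```

```text
scene 9944 0.666 -0.4735 [293.  66.] 90.0
scene 32227 0.4677 -0.4397 [219. 160.] 11.0
scene 10239 0.6655 -0.4695 [301.  67.] 90.0
scene 34689 0.452 -0.4682 [224. 167.] 11.4
side 3802 0.3025 -0.324 [94. 45.] 90.0
side 27776 0.4633 -0.4528 [207. 145.] 10.6
side 3829 0.3025 -0.324 [94. 45.] 90.0
side 23296 0.4475 -0.4782 [207. 140.] 10.5
scene 10137 0.6655 -0.4735 [293.  67.] 90.0
scene 29461 0.4519 -0.4663 [221. 163.] 9.8
side 3969 0.3035 -0.3245 [95. 47.] 90.0
side 23431 0.4471 -0.4782 [208. 141.] 10.4
```

Request:
{"method": "drive_tool", "body": {"deltas": "36 -20 -30 0 -0.01;36 -37 -53 -10 -0.015;36 -37 -53 -30 -0.015;36 -37 -53 -60 -0.015;36 -37 -53 -85 -0.015;36 -37 -53 -95 -0.015;36 -37 -53 -97 -0.015;36 -37 -53 -97 -0.015;52 -37 -53 -97 -0.015;54 -37 -53 -97 -0.015;54 -37 -53 -97 -0.015;54 -37 -53 -97 -0.015"}}

```text
time_s: 47.3
position: [0.5036, -0.4584, 0.011]
tcp_rot: [[-0.983, -0.186, 0.001], [-0.186, 0.983, -0.001], [-0.001, -0.001, -1.0]]
force: [0.1, 0.2, 0.6]
opening: 0.613
grasp_force: 0.0
```

Request:
{"method": "drive_tool", "body": {"deltas": "54 0 0 10 0;54 0 0 40 0;54 0 0 90 0;56 20 40 100 0;56 40 85 100 0;56 60 130 100 0;56 70 175 100 0;56 75 220 100 0;56 75 265 100 0;56 70 310 100 -0.03;56 65 355 100 -0.06;56 60 400 100 -0.07"}}

```text
time_s: 48.5
position: [0.5633, -0.0564, 0.1112]
tcp_rot: [[-0.993, -0.116, 0.001], [-0.116, 0.993, -0.0], [-0.001, -0.0, -1.0]]
force: [-0.3, 0.8, 0.1]
opening: 0.643
grasp_force: 0.0
```

```bash
python3 - <<'E'
from h import *
im=imaging.capture('scene');cv2.imwrite('pics/raw_s4.png',im[:,:,::-1]); mc=imaging.camera_model('scene')
g=im.astype(int); mask=((g.min(2)>110)&(g[:,:,0]-g[:,:,2]<50)).astype(np.uint8)
c=(.452,-.467)
xs=np.arange(-90,91,4);
for y in range(-56,57,7): print(y,''.join('#' if mask[tuple(p(mc,pw(c,10.5,np.array([x,y,7.])/1000)).round().astype(int)[::-1])] else '.' for x in xs))
E
```

```text
-56 ..............................................
-49 ..............................................
-42 ..............................................
-35 ..............................................
-28 ..............................................
-21 ...............##.#.#.##################......
-14 ................########################......
-7 .................#.......###############......
0 ..........................##############......
7 ...........................#############......
14 ............................############......
21 ..............................................
28 ..............................................
35 ..............................................
42 ..............................................
49 ..............................................
56 ..............................................
```

Request:
{"method": "drive_tool", "body": {"deltas": "56 0 45 5 0;56 0 90 5 0;56 0 135 5 -0.005;56 -3 180 5 -0.005;56 -6 225 5 -0.005;56 -6 260 5 -0.005;56 -6 266 5 -0.005;56 -6 266 5 -0.005;56 -6 266 -20 -0.005;56 -6 266 -50 -0.005;56 -6 266 -70 -0.005;56 -6 266 -78 -0.005"}}

```text
time_s: 49.75
position: [0.5563, 0.2057, 0.0305]
tcp_rot: [[-0.994, -0.11, -0.004], [-0.11, 0.994, -0.001], [0.004, -0.001, -1.0]]
force: [-0.7, 0.8, 0.1]
opening: 0.642
grasp_force: 0.0
```

Request:
{"method": "drive_tool", "body": {"deltas": "56 0 0 0 0;36 0 0 0 0;36 0 0 0 0;36 0 0 0 0;36 0 0 0 0;36 0 0 0 0"}}

```text
time_s: 50.35
position: [0.5582, 0.208, 0.033]
tcp_rot: [[-0.994, -0.112, 0.002], [-0.112, 0.994, 0.0], [-0.002, -0.0, -1.0]]
force: [0.7, -0.3, 0.5]
opening: 0.461
grasp_force: 30.0
```

Request:
{"method": "drive_tool", "body": {"deltas": "36 5 0.6 1 0;36 15 1.7 1 0;36 30 3.3 1 0;36 50 5.6 1 0;36 70 7.8 1 0;36 90 10 2 0;36 92 0 30 0;36 92 -45 60 0.02;36 92 -90 75 0.05;36 90 -135 75 0.07;36 85 -180 75 0.07;36 80 -225 75 0.07"}}

```text
time_s: 51.55
position: [0.6379, -0.0189, 0.1076]
tcp_rot: [[-0.983, -0.181, 0.001], [-0.181, 0.983, -0.0], [-0.001, -0.0, -1.0]]
force: [0.1, -0.3, -0.6]
opening: 0.468
grasp_force: 30.0
```

Request:
{"method": "drive_tool", "body": {"deltas": "36 -10 -45 0 0;36 -20 -90 0 0;36 -35 -135 0 0;36 -50 -180 0 0;36 -70 -225 0 0;36 -90 -270 0 0;36 -105 -315 0 0;36 -120 -360 0 0;36 -130 -400 0 0;36 -135 -430 0 0;36 -135 -441 0 0;36 -135 -441 0 0"}}

```text
time_s: 52.75
position: [0.5024, -0.4597, 0.107]
tcp_rot: [[-0.984, -0.179, 0.001], [-0.179, 0.984, -0.0], [-0.001, -0.001, -1.0]]
force: [0.2, 0.7, 0.6]
opening: 0.468
grasp_force: 30.0
```

```bash
python3 - <<'E'
from h import *
print(bot.read_state()['position'])
tray('side',imaging.capture('side')[:,:,::-1]);tray('scene',imaging.capture('scene')[:,:,::-1])
E
```

```text
[ 0.50242325 -0.45973011  0.10702374]
side 3981 0.3035 -0.3245 [95. 47.] 90.0
side 14832 0.4493 -0.4647 [114. 230.] 85.2
scene 10110 0.6655 -0.4735 [293.  67.] 90.0
scene 29171 0.4525 -0.4674 [222. 165.] 11.3
```

Request:
{"method": "drive_tool", "body": {"deltas": "36 0 3 -30 0;36 0 3 -60 0;36 0 3 -82 0;36 0 3 -92 0;36 0 3 -93 0;36 0 3 -93 0;52 0 3 -93 0;54 0 3 -93 0;54 0 3 -93 0;54 0 3 -93 0"}}

```text
time_s: 53.85
position: [0.5025, -0.4554, 0.0149]
tcp_rot: [[-0.983, -0.181, 0.001], [-0.181, 0.983, -0.001], [-0.0, -0.001, -1.0]]
force: [-0.4, -0.4, 0.5]
opening: 0.613
grasp_force: 0.0
```

Request:
{"method": "drive_tool", "body": {"deltas": "54 0 0 10 0;54 0 0 40 0;54 0 0 90 0;56 20 40 100 0;56 40 85 100 0;56 60 130 100 0;56 70 175 100 0;56 75 220 100 0;56 75 265 100 0;56 70 310 100 -0.03;56 65 355 100 -0.06;56 60 400 100 -0.07"}}

```text
time_s: 55.05
position: [0.5623, -0.0535, 0.1152]
tcp_rot: [[-0.994, -0.111, 0.001], [-0.111, 0.994, -0.0], [-0.001, -0.0, -1.0]]
force: [1.3, 0.7, 0.5]
opening: 0.648
grasp_force: 0.0
```

Request:
{"method": "drive_tool", "body": {"deltas": "56 0 45 0 0;56 0 90 0 0;56 0 135 0 0;56 -3 180 0 0;56 -6 225 0 0;56 -10 270 0 0;56 -14 315 0 0;56 -14 342 0 0;56 -14 342 0 0;56 -14 342 -20 0;56 -14 342 -50 0;56 -14 342 -70 0"}}

```text
time_s: 56.25
position: [0.5481, 0.2857, 0.0436]
tcp_rot: [[-0.994, -0.111, -0.001], [-0.111, 0.994, -0.001], [0.001, -0.001, -1.0]]
force: [-1.2, -0.5, -0.0]
opening: 0.64
grasp_force: 0.0
```

Request:
{"method": "drive_tool", "body": {"deltas": "56 0 0 -12 0;56 0 0 -12 0;36 0 0 -12 0;36 0 0 -12 0;36 0 0 -12 0;36 0 0 -12 0;36 0 0 -12 0"}}

```text
time_s: 56.95
position: [0.5492, 0.2871, 0.0331]
tcp_rot: [[-0.994, -0.112, 0.002], [-0.112, 0.994, 0.001], [-0.002, 0.0, -1.0]]
force: [1.4, -0.6, 1.4]
opening: 0.467
grasp_force: 30.0
```

Request:
{"method": "drive_tool", "body": {"deltas": "36 5 0.6 1 0;36 15 1.7 1 0;36 30 3.3 1 0;36 50 5.6 1 0;36 70 7.8 1 0;36 90 10 2 0;36 95 0 30 0;36 95 -45 60 0.02;36 95 -90 75 0.05;36 95 -135 75 0.07;36 95 -180 75 0.07;36 95 -225 75 0.07"}}

```text
time_s: 58.15
position: [0.644, 0.0601, 0.1076]
tcp_rot: [[-0.983, -0.181, 0.001], [-0.181, 0.983, -0.0], [-0.001, -0.0, -1.0]]
force: [0.2, 1.0, 0.0]
opening: 0.461
grasp_force: 30.0
```

Request:
{"method": "drive_tool", "body": {"deltas": "36 -10 -45 0 0;36 -20 -90 0 0;36 -35 -135 0 0;36 -50 -180 0 0;36 -70 -225 0 0;36 -90 -270 0 0;36 -105 -315 0 0;36 -120 -360 0 0;36 -130 -405 0 0;36 -140 -450 0 0;36 -142 -490 0 0;36 -142 -516 0 0"}}

```text
time_s: 59.35
position: [0.5008, -0.4585, 0.1074]
tcp_rot: [[-0.984, -0.178, 0.001], [-0.178, 0.984, -0.002], [-0.001, -0.002, -1.0]]
force: [1.3, -0.1, -0.4]
opening: 0.463
grasp_force: 30.0
```

Request:
{"method": "drive_tool", "body": {"deltas": "36 0 0 0 0;36 0 0 0 0;36 0 0 -30 0;36 0 0 -60 0;36 0 0 -80 0;36 0 0 -90 0;36 0 0 -90 0;36 0 0 -90 0;52 0 0 -90 0;54 0 0 -90 0;54 0 0 -90 0;54 0 0 -90 0"}}

```text
time_s: 60.55
position: [0.5015, -0.4543, 0.0179]
tcp_rot: [[-0.983, -0.181, 0.001], [-0.181, 0.983, -0.001], [-0.0, -0.001, -1.0]]
force: [-0.4, -0.3, 0.3]
opening: 0.614
grasp_force: 0.0
```

Request:
{"method": "drive_tool", "body": {"deltas": "54 0 0 10 0;54 0 0 40 0;54 0 0 90 0;54 0 0 130 0;54 -20 40 150 0;54 -40 85 170 0;54 -60 130 180 0;54 -80 175 180 0;54 -80 220 180 0;54 -80 265 180 0;54 -80 300 180 0;54 -80 300 180 0"}}

```text
time_s: 61.75
position: [0.4195, -0.1495, 0.1979]
tcp_rot: [[-0.983, -0.185, -0.002], [-0.185, 0.983, 0.002], [0.001, 0.003, -1.0]]
force: [0.0, 0.2, -1.1]
opening: 0.621
grasp_force: 0.0
```

```bash
python3 - <<'E'
from h import *
a=imaging.capture('scene');b=imaging.capture('side')
A=cv2.resize(a[60:380,100:460],(460,409),interpolation=cv2.INTER_CUBIC);B=cv2.resize(b[130:420,230:400],(240,409),interpolation=cv2.INTER_CUBIC)
cv2.imwrite('pics/fin.png',np.hstack([A,B])[:,:,::-1]); cv2.imwrite('pics/raw_s5.png',a[:,:,::-1])
tray('scene',a[:,:,::-1]); print(bot.read_state()['position'])
E
```

```text
scene 10070 0.666 -0.4735 [293.  66.] 90.0
scene 27574 0.4523 -0.4666 [220. 163.] 11.3
[ 0.42178655 -0.15381864  0.19816347]
```

View pics/fin.png

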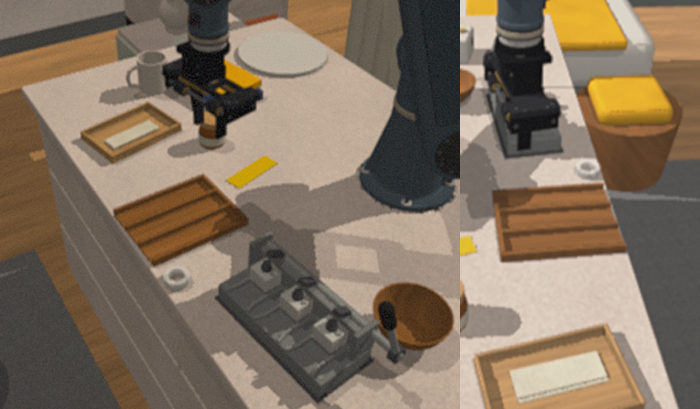

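The three tags lie flat, stacked in the middle of the tray: at (132,135) in the scene half of the picture and (558,375) in the side half. The punch and the rack are empty, the handle is up, and the bowl, tape and candle are where they were.

```bash
python3 -c "
from rig import bot
print(bot.hand_in())"
```

```text
the job is handed in; nothing more can be done
None
```

The job is handed in: all three tags were loaded fully home and punched together with one full pull of the handle, and they now lie flat in a stack in the middle of the tray, with the handle back up and the other things not visibly disturbed.

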